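# Turn the painted plaques and clip them down to dry

## Task

The red side of the wooden plaques is dry. Turn over every plaque so that its bare wooden back faces up, lay it flat, centred and square on the stand it came from, and then fix each one with a spring clip of its own that pinches the plaque and the stand's board together at an edge. Leave the paint jar, the palette and the brush where they are.

Things in the scene. Friction and masses are not known exactly. Their poses are not given: they have to be found in the camera images.
- plaque_a: loose plywood plaque 90 (x) x 56 (y) x 8 mm (z), about 50 g, origin at its centre. The face at +z is painted red with a white heart, the face at -z is bare wood with a small flush hanger plate. At the start it lies red face up on stand_a. May be absent.
- stand_a: fixed drying stand: a board 90 (x) x 44 (y) x 8 mm on a central pillar 30 x 30 mm and a foot 70 x 60 x 10 mm; origin under the foot's centre, z up. Board underside 47 mm, top 55 mm above the origin; its rim is open underneath all round. A plaque centred with its length along x overhangs each long side by 6 mm. Plaque plus board: 16 mm thick.
- clip_a: loose spring clip, 65 g, 85 mm tall, upright on its flat lower jaw. Origin on the underside (where z=0), z up, x the way the mouth opens. Lower jaw: plate x=-18 to +45 mm, 36 mm wide, 6 mm thick. Upper jaw 22 mm wide, rubber tip at x=36 to 45 mm, 12 mm above the lower jaw when shut; the throat is free back to x=10 mm when open. It pinches a 16 mm stack with 9 N.
- clip_a_grip (a point): where to squeeze that clip: 70 mm above its underside, x=-2 mm, midway between its two handle plates (22 mm wide, tops at 85 mm) when open. Shut, the front plate leans forwards (outer faces 46 mm apart here). Squeezing along x with TCP here takes 15 N and swings the front plate back until both stand parallel, outer faces 30 mm apart. Keep fingertips over 48 mm up, clear of the jaw.
- clip_a_jaw (a joint): opening angle of that clip's sprung upper jaw: 0 shut, 0.36 rad fully open (mouth 28 mm high at the tip), about 0.1 when pinching a 16 mm stack; springs shut when the handles are let go
- plaque_b: loose plywood plaque 90 (x) x 56 (y) x 8 mm (z), about 50 g, origin at its centre. The face at +z is painted red with a white heart, the face at -z is bare wood with a small flush hanger plate. At the start it lies red face up on stand_b. May be absent.
- stand_b: fixed drying stand: a board 90 (x) x 44 (y) x 8 mm on a central pillar 30 x 30 mm and a foot 70 x 60 x 10 mm; origin under the foot's centre, z up. Board underside 47 mm, top 55 mm above the origin; its rim is open underneath all round. A plaque centred with its length along x overhangs each long side by 6 mm. Plaque plus board: 16 mm thick.
- clip_b: loose spring clip, 65 g, 85 mm tall, upright on its flat lower jaw. Origin on the underside (where z=0), z up, x the way the mouth opens. Lower jaw: plate x=-18 to +45 mm, 36 mm wide, 6 mm thick. Upper jaw 22 mm wide, rubber tip at x=36 to 45 mm, 12 mm above the lower jaw when shut; the throat is free back to x=10 mm when open. It pinches a 16 mm stack with 9 N.
- clip_b_grip (a point): where to squeeze that clip: 70 mm above its underside, x=-2 mm, midway between its two handle plates (22 mm wide, tops at 85 mm) when open. Shut, the front plate leans forwards (outer faces 46 mm apart here). Squeezing along x with TCP here takes 15 N and swings the front plate back until both stand parallel, outer faces 30 mm apart. Keep fingertips over 48 mm up, clear of the jaw.
- clip_b_jaw (a joint): opening angle of that clip's sprung upper jaw: 0 shut, 0.36 rad fully open (mouth 28 mm high at the tip), about 0.1 when pinching a 16 mm stack; springs shut when the handles are let go
- plaque_c: loose plywood plaque 90 (x) x 56 (y) x 8 mm (z), about 50 g, origin at its centre. The face at +z is painted red with a white heart, the face at -z is bare wood with a small flush hanger plate. At the start it lies red face up on stand_c. May be absent.
- stand_c: fixed drying stand: a board 90 (x) x 44 (y) x 8 mm on a central pillar 30 x 30 mm and a foot 70 x 60 x 10 mm; origin under the foot's centre, z up. Board underside 47 mm, top 55 mm above the origin; its rim is open underneath all round. A plaque centred with its length along x overhangs each long side by 6 mm. Plaque plus board: 16 mm thick.
- clip_c: loose spring clip, 65 g, 85 mm tall, upright on its flat lower jaw. Origin on the underside (where z=0), z up, x the way the mouth opens. Lower jaw: plate x=-18 to +45 mm, 36 mm wide, 6 mm thick. Upper jaw 22 mm wide, rubber tip at x=36 to 45 mm, 12 mm above the lower jaw when shut; the throat is free back to x=10 mm when open. It pinches a 16 mm stack with 9 N.
- clip_c_grip (a point): where to squeeze that clip: 70 mm above its underside, x=-2 mm, midway between its two handle plates (22 mm wide, tops at 85 mm) when open. Shut, the front plate leans forwards (outer faces 46 mm apart here). Squeezing along x with TCP here takes 15 N and swings the front plate back until both stand parallel, outer faces 30 mm apart. Keep fingertips over 48 mm up, clear of the jaw.
- clip_c_jaw (a joint): opening angle of that clip's sprung upper jaw: 0 shut, 0.36 rad fully open (mouth 28 mm high at the tip), about 0.1 when pinching a 16 mm stack; springs shut when the handles are let go
- slot: fixed wooden card stand for setting a plaque on its short edge, an aid for turning: base 90 x 40 x 10 mm, origin centred on its underside, z up. A slot along its y, 40 mm long, 12 mm wide, floor 10 mm and straight walls up to 36 mm above the origin, with a flared lip to 46 mm (24 mm wide at its top). A plaque in it leans up to about 0.15 rad either way and sticks out 8 mm at both ends of the slot.
- paint_jar: bystander: paint jar, 56 mm across, 75 mm tall, origin under its centre
- palette: bystander: round white palette, 110 mm across, 10 mm high, origin under its centre
- brush: bystander: paint brush, 150 mm, lying; origin under its middle
Mind the look-alikes: they are no part of the job. Leave any turquoise look-alike of the plaque_a alone.

How it is judged (in metres and radians):
On the way:
1. every plaque lies bare side up, flat and centred on its own stand (angle between each of plaque_a, plaque_b, plaque_c's own z axis and vertical above 3.02 rad and horizontal distance between plaque_a and stand_a below 0.015 m and z of plaque_a in the frame of stand_a between 0.056 and 0.063 m and angle between the x axis of plaque_a and the x axis of stand_a, either way round below 0.2 rad and linear speed of each of plaque_a, plaque_b, plaque_c below 0.03 m/s and horizontal distance between plaque_b and stand_b below 0.015 m and z of plaque_b in the frame of stand_b between 0.056 and 0.063 m and angle between the x axis of plaque_b and the x axis of stand_b, either way round below 0.2 rad and horizontal distance between plaque_c and stand_c below 0.015 m and z of plaque_c in the frame of stand_c between 0.056 and 0.063 m and angle between the x axis of plaque_c and the x axis of stand_c, either way round below 0.2 rad), for 0.2 s.
At the end, for the whole second after the job is handed in: Every plaque present lies at rest bare side up (within 0.12 rad of flat) on its own stand (centre within 15 mm, square within 0.2 rad), and a clip presses on it with over 3 N, which it can only do by pinching plaque and board together (all of step 1 and contact force between any of clip_a, clip_b, clip_c and plaque_a above 3 N and contact force between any of clip_a, clip_b, clip_c and plaque_b above 3 N and contact force between any of clip_a, clip_b, clip_c and plaque_c above 3 N); the robot touches nothing.
It fails at once if the paint jar is shoved away (more than 30 mm) (distance of paint_jar from where it was at the start of the episode above 0.03 m).
It fails at once if the palette is shoved away (more than 30 mm) (distance of palette from where it was at the start of the episode above 0.03 m).
It fails at once if the brush is shoved away (more than 30 mm) (distance of brush from where it was at the start of the episode above 0.03 m).
Of plaque_a, plaque_b, plaque_c only 2 to 3 are there at a start; the rules pass over those that are not, and their reading is None.
At some moment in a run one of clip_a, clip_b, clip_c may be knocked a few centimetres aside while the robot is not near it.
It also fails if it takes over 210 s, if anything falls off the work surface, if the arm or the gripper's body presses on something with over 40 N, if the wrist force passes 120 N, or if a joint passes its speed limit or range.

## Robot

A 6-joint arm with a two-finger parallel gripper is mounted at the origin on the work surface. World frame = base frame: x ahead of the robot, y to its left, z up, the work surface at z = 0. Lengths are in m, angles in degrees, forces in N, time in s.
With the tool pointing down it reaches from about 0.3 to 0.75 m from the base axis. Payload 8.5 kg.
Tool frame: the origin (TCP) lies between the finger pads, 19 mm behind the fingertips; this is the grasp point; z points along the fingers, y is the line along which they close (so a half turn about z gives the same grasp; the last joint's range is limited). The gripper opens to 85 mm and grips with 20 to 120 N. Pads are 22 mm wide; open, the fingers measure 114 mm over their backs; the gripper's body (76 mm by 85 mm) begins 54 mm behind the grasp point. The pads swing forward as they close: fully open they stand 13 mm farther back than shut.
Start: joints at [-83.669, 21.807, 74.336, -0, 83.858, -12.336], TCP at [0.176, -0.521, 0.25] pointing down, gripper open.
Joint ranges: [-178.18, 178.18], [-50.72, 133.34], [12.68, 142.11], [-81.47, 261.47], [9.98, 163.14], [-165.26, 165.26]. Speed limits (degrees/s): [136.94, 136.94, 180, 180, 180, 180].

## Interface

Orientations are given as a 3x3 rotation matrix whose columns are the frame's x, y, z axes.
In Python, from rig import env gives the robot as it stands.
- The arm moves only by the tool servo_tool, never from a script. Its argument "deltas" is text: rows parted by semicolons, each of 7 numbers parted by spaces: the opening, from 0 (shut) to 1 (fully open), then the shift along the tool's x, y, z in mm, then the turn, a rotation vector about the tool's x, y, z in rad. A call has 1 to 8 rows; each row shifts and turns the commanded pose from where the row before left it, along the tool's axes as they then stand; what a row does not reach is not made up. A row lasts 1/12 s, in which the tool goes at most 41.7 mm and 7.16 degrees, less where a joint would pass 70% of its speed; a pose out of reach is approached as far as the arm can. A call is refused whole if a number of a shift passes 41.7 or a number of a turn 0.125, either way. A call with a gripper value outside its range is refused whole. The fingers move at their own pace and stop on an object; "newtons" is the grip in N (left out, the last holds). Time passes only in rows, so rows that do not move let the fingers close. It gives the time, the measured TCP pose, the force, the opening and the grip force at its end, in the units of the state.
- env.observe(): the state, without advancing time (a new reading comes with each control period).
- env.get_image(name): name is "side" or "top"; returns a dict with "img" (384x512x3 uint8, red, green, blue), "depth" (384x512 float32, m along the optical axis (not along the pixel's ray), 0 where there is no reading), "camera_matrix" (3x3 intrinsics, pixels), "D" ([k1, k2, p1, p2, k3] as OpenCV has them; the pictures are not rectified), "world_to_cam" (4x4, takes a point from world to camera coordinates). Camera axes: x right, y down, z forward; pixel columns grow to the right and rows downward; lengths in m; the calibration is good to about 2 mm. A picture is of the moment at which its call begins.
- env.close_job(): hands the job in; it is judged then, once.
Trained networks look in a picture, given as the dict that the camera call returned (one of the last four; its "shot" number tells which), for a name from the list of things; names that differ only in an ending like _2 or _b are one class to them, and where a whole thing is asked for, a point or a joint stands for the part that bears it (a point fixed in the world has none). Each returns a list of dicts, best first, with "conf" (0 to 1); they miss things now and then, are a little off and sometimes report something else, mostly with a low value. They report only what shows in the picture. A call takes as long as a camera call. They do not tell look-alikes from the thing itself.
- env.spot_in(name, picture): "bbox" ([centre column, centre row, width, height] in pixels, round what is visible of it).
- env.spot_point(name, picture): "uv" ([column, row] in pixels: a listed point, or the origin of a listed thing).
The state is a dict: "time_s": time; "q": joint angles; "qvel": joint speeds; "joint_efforts": joint torques, N m; "position": TCP position; "tool_rot": TCP orientation; "ft_force": force on the tool from outside, world axes, zero at the start; "wrist_torque": the same for the moment, N m; "grip_width": finger opening in m; "gripper_force": force on a finger pad.
Only numpy, scipy, OpenCV 4.12 (cv2) and the standard library are available. Lean on these libraries where they do the work, as an engineer would, in place of code of your own. Each camera call takes 0.05 s, during which the arm holds its last target. There are 200 camera calls.

## Working session

There is one attempt and no reset: what is moved stays moved. The work goes in short steps, Python scripts to look and compute and a tool call to move; the robot and the scene stay as the last step left them, time stands still between calls to the robot, and variables do not carry over. Pictures are saved under pics/ and viewed, at most 14 in all, crops included, and the job is handed in when it is done.

Besides the shell and the picture viewer there is one more tool, called after ">>>" as a command line: name --argument value ..., lists and objects as JSON in quotes. servo_tool: Moves the arm, as the interface text tells. Its arguments: {"type":"object","properties":{"deltas":{"type":"string"},"newtons":{"type":"number"}},"required":["deltas"]}

```bash
ls; mkdir -p pics; cat > h.py <<'E'
import numpy as np, cv2
from rig import env
def save(p,name,crop=None,s=1):
    im=p["img"][:,:,::-1]
    if crop: im=im[crop[1]:crop[3],crop[0]:crop[2]]
    cv2.imwrite("pics/"+name,cv2.resize(im,None,fx=s,fy=s))
def world(p,uv,d=None):
    u,v=uv
    if d is None:
        w=p["depth"][int(v)-1:int(v)+2,int(u)-1:int(u)+2]; d=np.median(w)
    n=cv2.undistortPoints(np.array([[uv]],float),p["camera_matrix"],p["D"])[0,0]
    return (np.linalg.inv(p["world_to_cam"])@[n[0]*d,n[1]*d,d,1])[:3]
def ray(p,uv):
    c=np.linalg.inv(p["world_to_cam"])[:3,3]; return c,world(p,uv,1.0)-c
def atz(p,uv,z):
    c,r=ray(p,uv); return c+r*(z-c[2])/r[2]
def cloud(p):
    v,u=np.mgrid[0:384,0:512]; d=p["depth"].ravel()
    n=cv2.undistortPoints(np.stack([u.ravel(),v.ravel()],1).astype(float)[:,None],p["camera_matrix"],p["D"])[:,0]
    P=np.c_[n*d[:,None],d,np.ones(d.size)]@np.linalg.inv(p["world_to_cam"]).T
    return P[:,:3].reshape(384,512,3)
E
python3 - <<'E'
from h import *
t=env.get_image("top"); s=env.get_image("side")
save(t,"t0.png",s=1.5);save(s,"s0.png",s=1.5)
for n in ["plaque_a","stand_a","clip_a","clip_a_grip","slot","paint_jar","palette","brush"]:
    for nm,p in(("top",t),("side",s)):
        for o in env.spot_point(n,p):
            if o["conf"]>.2: print(n,nm,np.round(o["uv"]),round(o["conf"],2),np.round(world(p,o["uv"]),3))
E
```

```text
pics
plaque_a top [313. 201.] 0.95 [ 0.584 -0.248  0.064]
plaque_a top [337. 167.] 0.87 [ 0.701 -0.337  0.007]
plaque_a top [272. 209.] 0.85 [ 0.56  -0.124  0.009]
plaque_a top [150. 194.] 0.84 [0.6   0.262 0.063]
plaque_a side [305. 155.] 0.84 [ 0.585 -0.253  0.062]
plaque_a side [281. 195.] 0.8 [ 0.572 -0.128  0.008]
plaque_a side [292. 137.] 0.74 [ 0.696 -0.343  0.006]
plaque_a side [160. 279.] 0.71 [0.598 0.265 0.061]
stand_a top [236. 192.] 0.68 [ 0.61  -0.006  0.056]
stand_a top [154. 194.] 0.53 [0.601 0.248 0.063]
stand_a top [316. 201.] 0.39 [ 0.585 -0.256  0.064]
stand_a top [314. 201.] 0.37 [ 0.585 -0.253  0.063]
stand_a side [168. 288.] 0.87 [0.572 0.265 0.056]
stand_a side [309. 170.] 0.74 [ 0.564 -0.252  0.016]
stand_a side [235. 210.] 0.58 [0.61  0.015 0.047]
clip_a top [233. 244.] 0.8 [0.445 0.002 0.007]
clip_a top [138. 242.] 0.65 [0.445 0.307 0.027]
clip_a top [179. 242.] 0.62 [0.45  0.173 0.031]
clip_a side [193. 354.] 0.92 [0.436 0.321 0.046]
clip_a side [283. 260.] 0.69 [0.439 0.033 0.018]
clip_a_grip top [228. 243.] 0.61 [0.448 0.017 0.031]
clip_a_grip side [344. 146.] 0.43 [ 0.534 -0.393  0.028]
slot top [298. 244.] 0.9 [ 0.448 -0.204  0.045]
slot top [136. 238.] 0.64 [0.46  0.314 0.029]
slot side [336. 200.] 0.8 [ 0.44  -0.199  0.027]
slot side [167. 289.] 0.68 [0.571 0.269 0.056]
slot side [240. 170.] 0.31 [ 0.722 -0.123  0.009]
paint_jar top [362. 215.] 0.9 [ 0.544 -0.399  0.064]
paint_jar top [200. 150.] 0.3 [0.75  0.115 0.019]
paint_jar side [341. 148.] 0.56 [ 0.542 -0.392  0.018]
palette top [274. 153.] 0.89 [ 0.745 -0.127  0.007]
palette top [233. 240.] 0.56 [0.456 0.002 0.026]
palette side [238. 166.] 0.91 [ 0.736 -0.131  0.009]
palette side [191. 354.] 0.68 [0.436 0.324 0.057]
brush top [197. 148.] 0.96 [0.755 0.126 0.019]
brush side [168. 290.] 0.7 [0.583 0.263 0.026]
brush side [174. 218.] 0.68 [0.73  0.122 0.016]
brush side [238. 296.] 0.33 [0.454 0.172 0.028]
```

View pics/t0.png

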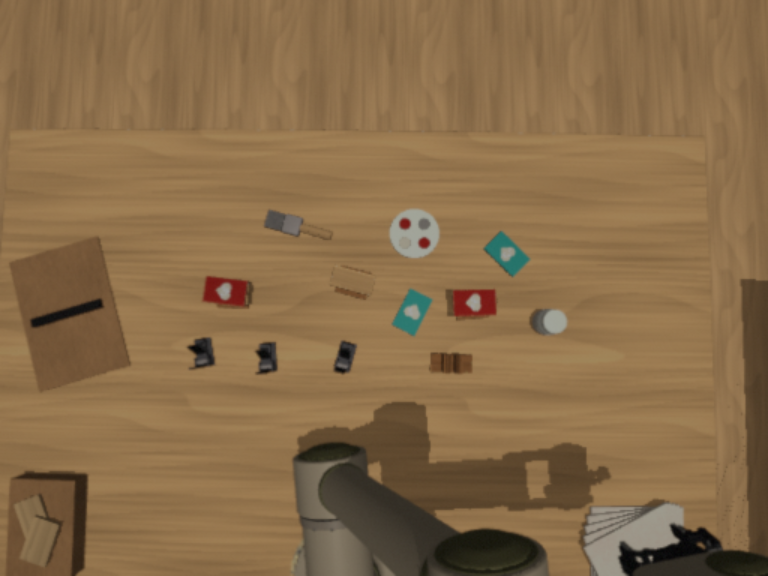

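View pics/s0.png

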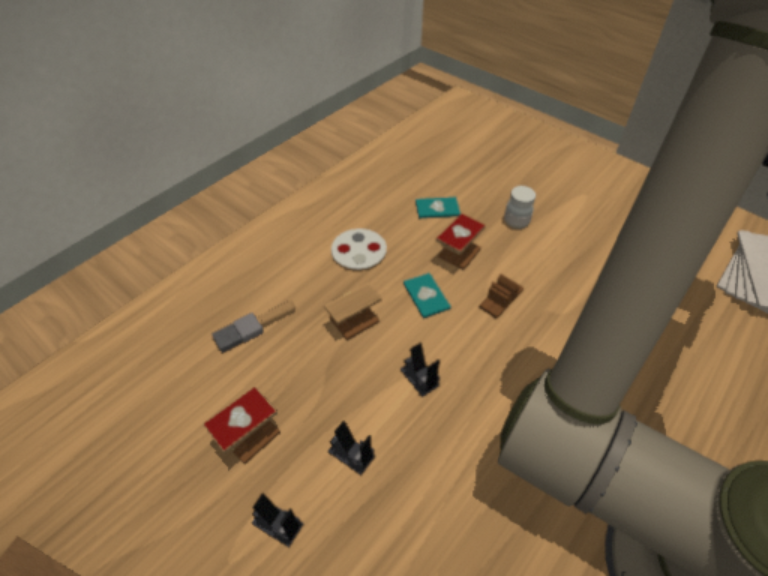

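Two red plaques lie on stands, at top-view (228,291) and (474,302) on the 1.5x picture. The middle stand at (352,280) is empty. Possible mix-ups are the turquoise boards lying on the table at (412,312) and (506,253), which I will leave alone. The clips are at (203,352), (266,357) and (345,356), and the slot is at (451,362).

```bash
cat >> h.py <<'E'
def rect(P2):
    (c,(w,h),a)=cv2.minAreaRect((P2*1000).astype(np.float32))
    if w<h: w,h,a=h,w,a+90
    a=(a+90)%180-90 if abs((a+90)%180-90)<=90 else a
    return np.round(c,1),round(w,1),round(h,1),round(a,1)   # mm, long-axis angle from world x
def blobs(p,mask,zp,amin=20):
    n,l,st,_=cv2.connectedComponentsWithStats(mask.astype(np.uint8))
    C=cloud(p); out=[]
    for i in range(1,n):
        if st[i,4]<amin: continue
        v,u=np.where(l==i); uv=np.c_[u,v].astype(float)
        P=np.array([atz(p,q,zp)[:2] for q in uv])
        c=C[v,u]; out.append((uv.mean(0).round(),rect(P),np.round(P.mean(0)*1000,1),round(float(np.median(c[:,2]))*1000,1),st[i,4]))
    return out
def red(p):
    h=cv2.cvtColor(p["img"],cv2.COLOR_RGB2HSV).astype(int)
    i=p["img"].astype(int)
    m=((i[...,0]>90)&(i[...,1]<60)&(i[...,2]<60)).astype(np.uint8)
    return cv2.morphologyEx(m,cv2.MORPH_CLOSE,np.ones((9,9)))>0
E
python3 - <<'E'
from h import *
o=env.observe(); print(o["position"],o["tool_rot"])
t=env.get_image("top"); s=env.get_image("side")
for n,p in(("top",t),("side",s)):
    print(n,"cam",np.round(np.linalg.inv(p["world_to_cam"])[:3,3],2))
    for b in blobs(p,red(p),0.063): print("red",b)
    C=cloud(p)
    # clips: dark and inside region
    i=p["img"].astype(int); x,y,z=C[...,0],C[...,1],C[...,2]
    for nm,cx,cy in(("c0",.445,.307),("c1",.447,.17),("c2",.445,.005)):
        m=(abs(x-cx)<.06)&(abs(y-cy)<.06)&(z>.004)&(i.sum(2)<200)
        print(nm,m.sum(),"z",np.round(np.percentile(z[m],[2,50,98]),3))
        for lo,hi in((.004,.012),(.012,.05),(.05,.09)):
            k=m&(z>lo)&(z<hi)
            if k.sum()>4: print("   ",lo,np.round(C[k].mean(0),3),rect(C[k][:,:2]))
    for nm,cx,cy,zz in(("slot",.447,-.204,.006),("midstand",.61,-.006,.05)):
        m=(abs(x-cx)<.06)&(abs(y-cy)<.07)&(z>zz)&(z<.12)
        print(nm,m.sum(),"z",np.round(np.percentile(z[m],[5,50,95]),3),rect(C[m][:,:2]))
a=t["img"][215:260,115:245,::-1]; b=t["img"][215:260,250:380,::-1]
cv2.imwrite("pics/c1.png",np.vstack([cv2.resize(a,None,fx=5,fy=5,interpolation=2),cv2.resize(b,None,fx=5,fy=5,interpolation=2)]))
save(s,"c2.png",(120,180,370,370),3)
E
```

```text
[ 0.17603682 -0.52103204  0.25002318] [[ 9.47376730e-01  3.20120808e-01 -1.68448338e-05]
 [ 3.20120808e-01 -9.47376729e-01  4.08302254e-05]
 [-2.88779878e-06 -4.40739872e-05 -9.99999999e-01]]
top cam [ 0.52 -0.06  1.15]
red (array([270., 148.]), (array([ 748.6, -110.7]), 16.1, 15.8, 0.6), array([ 748.6, -110.7]), 11.1, np.int32(32))
red (array([282., 162.]), (array([ 707.7, -152. ]), 16.0, 15.8, 0.4), array([ 707.7, -152. ]), 11.1, np.int32(32))
red (array([150., 194.]), (array([599.7, 262.4]), 88.6, 53.6, 84.1), array([599.8, 262.3]), 63.5, np.int32(470))
red (array([316., 201.]), (array([ 583. , -257.3]), 87.4, 53.1, -89.2), array([ 583.5, -256.6]), 63.2, np.int32(478))
red (array([300., 243.]), (array([ 456.7, -213.7]), 27.9, 27.0, -6.1), array([ 454.2, -207.4]), 43.8, np.int32(21))
c0 199 z [0.004 0.03  0.079]
    0.004 [0.475 0.313 0.006] (array([470.7, 311.4]), 58.8, 25.9, -2.8)
    0.012 [0.469 0.318 0.03 ] (array([470.2, 318.1]), 57.2, 30.2, 5.5)
    0.05 [0.474 0.319 0.068] (array([464.2, 315.7]), 47.9, 20.9, 18.6)
c1 178 z [0.004 0.03  0.081]
    0.004 [0.464 0.171 0.007] (
[... 1253 characters left out ...]
63 0.32  0.067] (array([462.2, 319.5]), 49.5, 21.1, 11.6)
c1 541 z [0.004 0.032 0.084]
    0.004 [0.461 0.193 0.006] (array([455. , 191.3]), 66.7, 28.4, 24.9)
    0.012 [0.452 0.185 0.031] (array([460.3, 181.4]), 63.4, 30.2, 5.0)
    0.05 [0.455 0.182 0.067] (array([454.3, 181.4]), 49.5, 20.7, 4.1)
c2 473 z [0.005 0.032 0.084]
    0.004 [0.467 0.022 0.007] (array([464.7,  14.6]), 62.9, 31.9, -14.1)
    0.012 [0.456 0.019 0.032] (array([463.7,  14.2]), 59.9, 28.5, -13.3)
    0.05 [0.458 0.016 0.067] (array([458.8,  15.3]), 48.6, 20.3, -17.1)
slot 414 z [0.008 0.026 0.046] (array([ 468.7, -222.7]), 100.7, 68.2, -89.4)
midstand 514 z [0.053 0.055 0.058] (array([627.3,  -4.2]), 90.6, 47.1, 75.4)
```

View pics/c1.png

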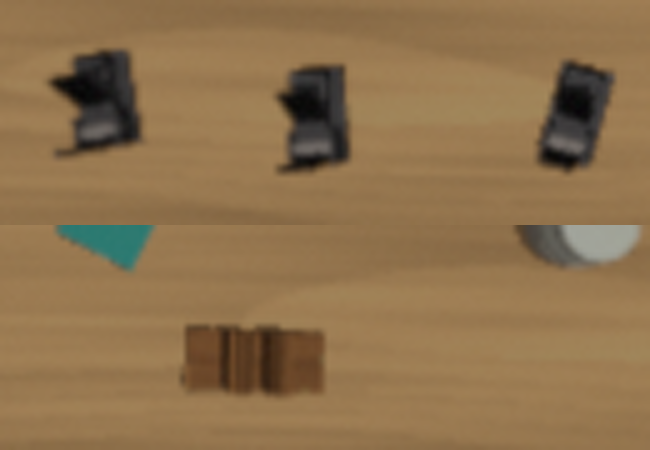

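View pics/c2.png

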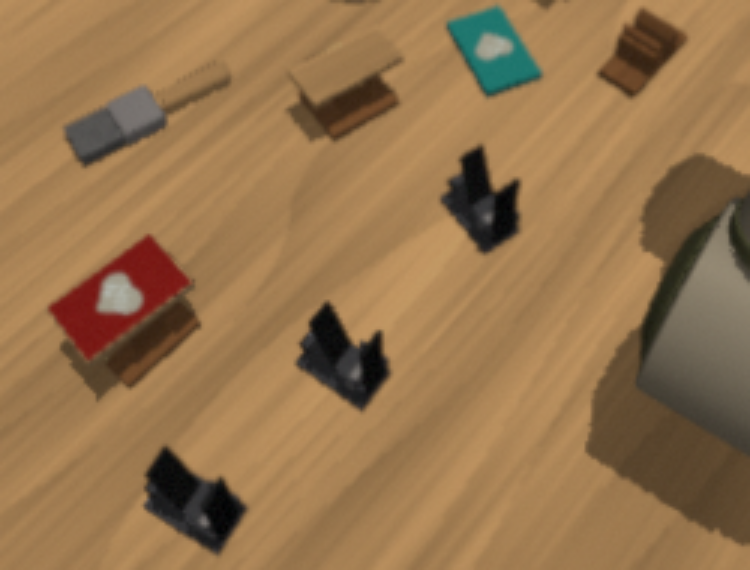

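The crops show the clip mouths facing away from the robot (+x). The slot's long base runs along y, and its gap is at about top-view (300,242). I will pick by the long sides with a 45° tilted tool, stand the plaque in the slot, regrasp it from the other side and lay it down turned over. First the right plaque.

```bash
cat > plan.py <<'E'
from h import *
from scipy.spatial.transform import Rotation as R
def pose(x,y,z,head,tilt):
    """mm, deg: tool x heading, turn about tool y (+ = body towards -x_tool)"""
    h=np.radians(head)
    R0=np.array([[np.cos(h),np.sin(h),0],[np.sin(h),-np.cos(h),0],[0,0,-1]])
    return np.array([x,y,z],float),R0@R.from_rotvec([0,np.radians(tilt),0]).as_matrix()
def plan(wps,start=None):
    """wps: (pose, opening, step_mm, hold_rows)"""
    if start is None:
        o=env.observe(); start=(np.array(o["position"])*1000,np.array(o["tool_rot"]))
    p,M=start; rows=[]
    for (q,N),op,st,hold in wps:
        n=int(max(np.ceil(np.linalg.norm(q-p)/st),np.ceil(R.from_matrix(M.T@N).magnitude()/.105),1))
        p0,rv=p.copy(),R.from_matrix(M.T@N).as_rotvec(); M0=M.copy()
        for k in range(1,n+1):
            pt=p0+(q-p0)*k/n; Mt=M0@R.from_rotvec(rv*k/n).as_matrix()
            d=np.round(M.T@(pt-p),0); r=np.round(R.from_matrix(M.T@Mt).as_rotvec(),2)
            p=p+M@d; M=M@R.from_rotvec(r).as_matrix()
            rows.append("%g %g %g %g %g %g %g"%tuple([op,*(d+0.),*(r+0.)]))
        rows+=["%g 0 0 0 0 0 0"%op]*hold
    for i in range(0,len(rows),8): print(";".join(rows[i:i+8]))
E
python3 - <<'E'
from plan import *
t=env.get_image("top"); s=env.get_image("side")
for p in(t,s):
    C=cloud(p); x,y,z=np.moveaxis(C,2,0)
    i=p["img"].astype(int)
    m=(abs(x-.447)<.035)&(abs(y+.204)<.06)&(z>.03)&(z<.06)
    print(m.sum(),rect(C[m][:,:2]),C[m].mean(0).round(4))
    m=(abs(x-.447)<.035)&(abs(y+.204)<.06)&(z>.006)&(z<.06)
    print(m.sum(),rect(C[m][:,:2]),C[m].mean(0).round(4))
h=91.5; e=np.array([np.cos(np.radians(h)),np.sin(np.radians(h))]); c=np.array([582.5,-256.7])
g=c+20*e
plan([(pose(*(c+[0,30]),220,h,0),1,32,0),(pose(*(g+60*e),119,h,-45),1,32,2),(pose(*g,59,h,-45),1,25,2)])
E
```

```text
121 (array([ 454. , -216.9]), 39.4, 39.4, 85.8) [ 0.4548 -0.2156  0.0408]
344 (array([ 453.9, -216.8]), 88.5, 40.5, 89.0) [ 0.4546 -0.2153  0.022 ]
178 (array([ 454.7, -218. ]), 42.3, 38.5, 87.5) [ 0.4537 -0.2145  0.0394]
412 (array([ 454.8, -217.3]), 90.5, 38.9, 88.6) [ 0.4523 -0.2062  0.0254]
1 30 -9 2 0 0 -0.08;1 31 -7 2 0 0 -0.08;1 31 -5 2 0 0 -0.08;1 31 -2 2 0 0 -0.08;1 31 1 1 0 0 -0.08;1 31 3 2 0 0 -0.08;1 31 6 2 0 0 -0.08;1 31 8 2 0 0 -0.08
1 29 10 2 0 0 -0.08;1 29 13 2 0 0 -0.07;1 28 15 2 0 0 -0.08;1 26 17 2 0 0 -0.08;1 25 19 1 0 0 -0.08;1 23 20 2 0 0 -0.08;1 22 23 2 0 0 -0.08;1 20 25 2 0 0 -0.08
1 6 0 13 0 -0.1 0;1 8 0 12 0 -0.1 0;1 8 0 11 0 -0.09 0;1 10 -1 10 0 -0.1 0;1 10 0 9 0 -0.1 0;1 12 0 9 0 -0.1 0;1 12 0 7 0 -0.1 0;1 13 0 5 0 -0.1 0
1 0 0 0 0 0 0;1 0 0 0 0 0 0;1 0 0 21 0 0 0;1 0 0 22 0 0 0;1 0 0 21 0 0 0;1 0 0 21 0 0 0;1 0 0 0 0 0 0;1 0 0 0 0 0 0
```

>>> servo_tool --deltas "1 30 -9 2 0 0 -0.08;1 31 -7 2 0 0 -0.08;1 31 -5 2 0 0 -0.08;1 31 -2 2 0 0 -0.08;1 31 1 1 0 0 -0.08;1 31 3 2 0 0 -0.08;1 31 6 2 0 0 -0.08;1 31 8 2 0 0 -0.08" --newtons 40

```text
time_s: 1.77
position: [0.3807, -0.3728, 0.2351]
tool_rot: [[0.566, 0.825, 0.0], [0.825, -0.566, -0.0], [-0.0, 0.0, -1.0]]
ft_force: [0.3, 0.4, -0.3]
grip_width: 0.0856
gripper_force: 0.0
```

>>> servo_tool --deltas "1 29 10 2 0 0 -0.08;1 29 13 2 0 0 -0.07;1 28 15 2 0 0 -0.08;1 26 17 2 0 0 -0.08;1 25 19 1 0 0 -0.08;1 23 20 2 0 0 -0.08;1 22 23 2 0 0 -0.08;1 20 25 2 0 0 -0.08"

```text
time_s: 2.43
position: [0.584, -0.2254, 0.22]
tool_rot: [[-0.029, 1.0, -0.0], [1.0, 0.029, -0.0], [-0.0, -0.0, -1.0]]
ft_force: [0.2, -0.0, -0.4]
grip_width: 0.0854
gripper_force: 0.0
```

>>> servo_tool --deltas "1 6 0 13 0 -0.1 0;1 8 0 12 0 -0.1 0;1 8 0 11 0 -0.09 0;1 10 -1 10 0 -0.1 0;1 10 0 9 0 -0.1 0;1 12 0 9 0 -0.1 0;1 12 0 7 0 -0.1 0;1 13 0 5 0 -0.1 0"

```text
time_s: 3.1
position: [0.5811, -0.1757, 0.1192]
tool_rot: [[-0.017, 1.0, 0.021], [0.7, 0.027, -0.713], [-0.714, 0.002, -0.7]]
ft_force: [0.2, -0.7, -0.3]
grip_width: 0.0853
gripper_force: 0.0
```

>>> servo_tool --deltas "1 0 0 21 0 0 0;1 0 0 22 0 0 0;1 0 0 21 0 0 0;1 0 0 21 0 0 0;1 0 0 0 0 0 0;0 0 0 0 0 0 0;0 0 0 0 0 0 0;0 0 0 0 0 0 0"

```text
time_s: 3.77
position: [0.5827, -0.2361, 0.0605]
tool_rot: [[-0.017, 1.0, 0.02], [0.703, 0.026, -0.711], [-0.711, 0.002, -0.703]]
ft_force: [-0.6, 0.0, -0.9]
grip_width: 0.0552
gripper_force: 42.4
```

>>> servo_tool --deltas "0 0 0 0 0 0 0;0 0 0 0 0 0 0;0 0 0 0 0 0 0;0 0 0 0 0 0 0"

```text
time_s: 4.1
position: [0.5827, -0.2363, 0.0604]
tool_rot: [[-0.017, 1.0, 0.02], [0.703, 0.026, -0.711], [-0.711, 0.002, -0.703]]
ft_force: [-0.6, 3.0, 6.2]
grip_width: 0.0552
gripper_force: 43.2
```

```bash
python3 - <<'E'
from plan import *
o=env.observe();P=np.array(o["position"])*1000;print(P,o["grip_width"],o["gripper_force"],np.round(o["ft_force"],1))
hs=89; S=[454.3,-217.2]
up=P+[0,0,100]
plan([(pose(*up,91.5,-45),0,25,0),(pose(S[0],S[1],180,hs,45),0,30,1)])
E
```

```text
[ 582.74024516 -236.26938627   60.40245752] 0.05518470379418015 43.19620907306671 [-0.6  3.   6.2]
0 -18 0 -18 0 0 0;0 -18 0 -17 0 0 0;0 -17 0 -18 0 0 0;0 -18 0 -17 0 0.01 0;0 0 -9 -2 0 0.1 0;0 0 -8 -2 0 0.11 0.01;0 1 -9 -2 0 0.1 0;0 1 -8 -2 0 0.11 0
0 0 -9 -2 0 0.1 0.01;0 1 -8 -1 0 0.11 0;0 1 -9 -2 0 0.1 0;0 2 -8 -1 0 0.11 0.01;0 1 -9 -2 0 0.1 0;0 2 -8 -1 0 0.1 0;0 1 -9 -1 0 0.11 0.01;0 2 -8 -1 0 0.1 0
0 1 -9 -1 0 0.11 0;0 2 -8 0 0 0.1 0.01;0 2 -9 0 0 0.11 0;0 0 0 0 0 0 0
```

>>> servo_tool --deltas "0 -18 0 -18 0 0 0;0 -18 0 -17 0 0 0;0 -17 0 -18 0 0 0;0 -18 0 -17 0 0.01 0;0 0 -9 -2 0 0.1 0;0 0 -8 -2 0 0.11 0.01;0 1 -9 -2 0 0.1 0;0 1 -8 -2 0 0.11 0"

```text
time_s: 4.77
position: [0.5479, -0.2303, 0.165]
tool_rot: [[-0.015, 1.0, 0.014], [0.938, 0.019, -0.347], [-0.348, 0.008, -0.938]]
ft_force: [-0.3, 0.1, -0.9]
grip_width: 0.055
gripper_force: 42.5
```

>>> servo_tool --deltas "0 0 -9 -2 0 0.1 0.01;0 1 -8 -1 0 0.11 0;0 1 -9 -2 0 0.1 0;0 2 -8 -1 0 0.11 0.01;0 1 -9 -2 0 0.1 0;0 2 -8 -1 0 0.1 0;0 1 -9 -1 0 0.11 0.01;0 2 -8 -1 0 0.1 0"

```text
time_s: 5.43
position: [0.4796, -0.2214, 0.176]
tool_rot: [[0.008, 1.0, 0.012], [0.889, -0.012, 0.457], [0.457, 0.007, -0.889]]
ft_force: [0.2, 0.9, -0.6]
grip_width: 0.0554
gripper_force: 42.5
```

>>> servo_tool --deltas "0 1 -9 -1 0 0.11 0;0 2 -8 0 0 0.1 0.01;0 2 -9 0 0 0.11 0;0 0 0 0 0 0 0"

```text
time_s: 5.77
position: [0.4527, -0.2183, 0.1775]
tool_rot: [[0.018, 1.0, 0.014], [0.699, -0.023, 0.715], [0.715, -0.003, -0.699]]
ft_force: [-0.2, -0.7, -1.9]
grip_width: 0.0552
gripper_force: 42.6
```

```bash
python3 - <<'E'
from plan import *
o=env.observe();P=np.array(o["position"])*1000;print(P,o["grip_width"],o["gripper_force"],np.round(o["ft_force"],1));print(np.round(o["tool_rot"],3),np.round(o["q"]))
t=env.get_image("top"); s=env.get_image("side")
a=t["img"][150:282,230:380,::-1]; b=s["img"][100:232,260:410,::-1]
cv2.imwrite("pics/r1.png",cv2.resize(np.hstack([a,b]),None,fx=2.6,fy=2.6))
# stand R board
for p in(t,s):
    C=cloud(p); x,y,z=np.moveaxis(C,2,0)
    m=(abs(x-.583)<.06)&(abs(y+.257)<.07)&(z>.045)&(z<.065); print(m.sum(),C[m].mean(0).round(4),rect(C[m][:,:2]))
S=[454.3,-218.6]; 
plan([(pose(*S,125,89,45),0,25,0),(pose(*S,78,89,45),0,12,1)])
E
```

```text
[ 452.72059933 -218.25950085  177.53904496] 0.05522504186049937 42.56232440471649 [-0.2 -0.7 -1.9]
[[ 0.018  1.     0.014]
 [ 0.699 -0.023  0.715]
 [ 0.715 -0.003 -0.699]] [-52.  34.  79.  28. 104. -53.]
405 [ 0.5808 -0.2605  0.0547] (array([ 581.1, -261.1]), 90.6, 44.0, -84.5)
363 [ 0.5784 -0.2586  0.0542] (array([ 579.8, -262.4]), 89.7, 46.3, -84.7)
0 -13 0 12 0 0 0;0 -13 0 13 0 0 0;0 -13 0 12 0 0 0;0 -8 0 8 0 0 0;0 -8 0 9 0 0 0;0 -9 0 8 0 0 0;0 -8 0 8 0 0 0;0 0 0 0 0 0 0
```

View pics/r1.png

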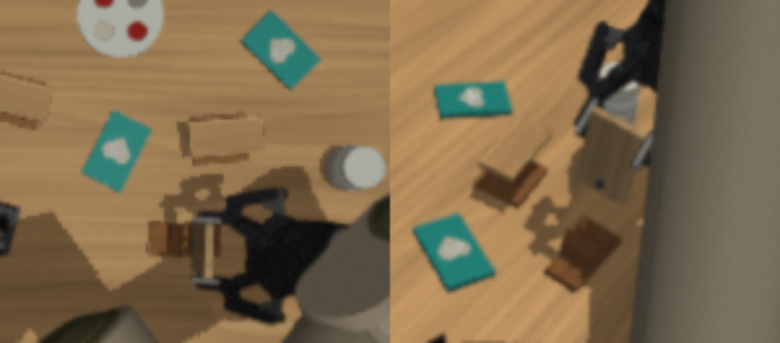

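The left crop shows the plaque held upright over the slot. The right crop shows its bare, hanger-plate side facing the side camera. The emptied right stand is visible in both.

>>> servo_tool --deltas "0 -13 0 12 0 0 0;0 -13 0 13 0 0 0;0 -13 0 12 0 0 0;0 -8 0 8 0 0 0;0 -8 0 9 0 0 0;0 -9 0 8 0 0 0;0 -8 0 8 0 0 0;0 0 0 0 0 0 0"

```text
time_s: 6.53
position: [0.4543, -0.2183, 0.0773]
tool_rot: [[0.014, 1.0, 0.015], [0.704, -0.02, 0.71], [0.71, 0.0, -0.704]]
ft_force: [0.1, -0.7, -1.3]
grip_width: 0.0556
gripper_force: 42.3
```

>>> servo_tool --deltas "1 0 0 0 0 0 0;1 0 0 0 0 0 0;1 0 0 0 0 0 0;1 0 0 0 0 0 0;1 0 0 -20 0 0 0;1 0 0 -30 0 0 0;1 0 0 -30 0 0 0;1 0 0 -30 0 0 0"

```text
time_s: 7.2
position: [0.4522, -0.2969, 0.1572]
tool_rot: [[0.014, 1.0, 0.014], [0.704, -0.02, 0.71], [0.711, -0.0, -0.704]]
ft_force: [0.3, -0.4, -0.1]
grip_width: 0.0855
gripper_force: 0.0
```

```bash
python3 - <<'E'
from plan import *
o=env.observe();P=np.array(o["position"])*1000;print(P,o["grip_width"],np.round(o["ft_force"],1))
t=env.get_image("top"); s=env.get_image("side")
for p in(t,s):
    C=cloud(p); x,y,z=np.moveaxis(C,2,0)
    for lo in(.055,.09):
        m=(abs(x-.454)<.045)&(abs(y+.217)<.03)&(z>lo)&(z<.11)&(p["img"].sum(2)>130); print(lo,m.sum(),C[m].mean(0).round(4),np.percentile(z[m],[2,98]).round(3),rect(C[m][:,:2]))
a=t["img"][150:282,230:380,::-1]; b=s["img"][100:232,260:410,::-1]
cv2.imwrite("pics/r2.png",cv2.resize(np.hstack([a,b]),None,fx=2.6,fy=2.6))
S=np.array([454.3,-217.2])
plan([(pose(S[0],P[1],220,89,10),1,35,0),(pose(S[0],S[1]+95,170,89,-45),1,32,2),(pose(S[0],S[1],75,89,-45),1,25,1)])
E
```

```text
[ 452.19927801 -296.93850435  157.17661892] 0.08548141116125808 [ 0.3 -0.4 -0.1]
0.055 84 [ 0.4545 -0.2142  0.0897] [0.057 0.103] (array([ 455.1, -215.2]), 55.3, 7.1, -1.0)
0.09 57 [ 0.456  -0.2152  0.0986] [0.093 0.103] (array([ 455.8, -215.3]), 53.8, 7.1, -1.0)
0.055 275 [ 0.4531 -0.2138  0.0812] [0.057 0.102] (array([ 454.9, -215.4]), 54.2, 10.7, 1.5)
0.09 96 [ 0.4521 -0.2143  0.0972] [0.091 0.102] (array([ 455. , -215.4]), 53.9, 10.7, 1.5)
1 8 0 -7 0 -0.1 0;1 6 1 -8 0 -0.1 0;1 6 0 -8 0 -0.1 0;1 6 0 -9 0 -0.11 0;1 4 0 -9 0 -0.1 0;1 3 1 -10 0.01 -0.1 0;1 16 0 8 0 -0.1 0;1 17 -1 6 0 -0.09 0
1 18 0 5 0 -0.1 0;1 18 0 3 0 -0.09 0;1 18 -1 1 0 -0.1 0;1 18 0 0 0 -0.1 0;1 18 0 -3 0 -0.09 0;1 18 -1 -3 0 -0.1 0;1 17 0 -6 -0.01 -0.09 0;1 17 0 -7 0 -0.1 0
1 0 0 0 0 0 0;1 0 0 0 0 0 0;1 0 0 22 0 0 0;1 0 0 23 0 0 0;1 0 0 22 0 0 0;1 0 0 22 0 0 0;1 0 1 23 0 0 0;1 0 0 22 0 0 0
1 0 0 0 0 0 0
```

View pics/r2.png

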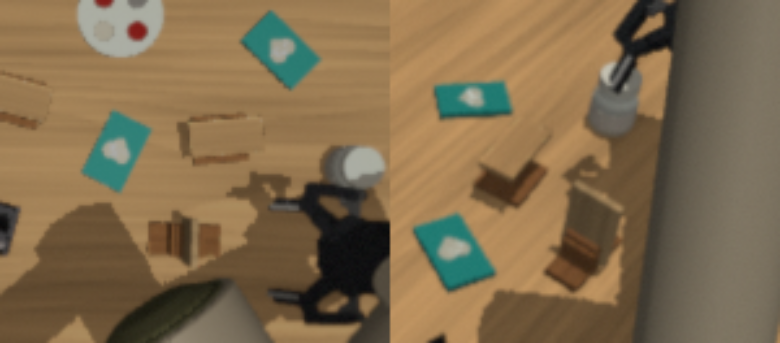

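Plaque stands upright in the slot. Swinging over to the other side to regrasp.

>>> servo_tool --deltas "1 8 0 -7 0 -0.1 0;1 6 1 -8 0 -0.1 0;1 6 0 -8 0 -0.1 0;1 6 0 -9 0 -0.11 0;1 4 0 -9 0 -0.1 0;1 3 1 -10 0.01 -0.1 0;1 16 0 8 0 -0.1 0;1 17 -1 6 0 -0.09 0"

```text
time_s: 7.97
position: [0.454, -0.2588, 0.2082]
tool_rot: [[0.017, 1.0, -0.008], [1.0, -0.017, -0.015], [-0.015, -0.008, -1.0]]
ft_force: [1.5, -0.3, -0.3]
grip_width: 0.0852
gripper_force: 0.0
```

>>> servo_tool --deltas "1 18 0 5 0 -0.1 0;1 18 0 3 0 -0.09 0;1 18 -1 1 0 -0.1 0;1 18 0 0 0 -0.1 0;1 18 0 -3 0 -0.09 0;1 18 -1 -3 0 -0.1 0;1 17 0 -6 -0.01 -0.09 0;1 17 0 -7 0 -0.1 0"

```text
time_s: 8.63
position: [0.4535, -0.1176, 0.1682]
tool_rot: [[0.006, 1.0, -0.006], [0.708, -0.009, -0.706], [-0.706, -0.0, -0.708]]
ft_force: [0.5, -0.2, -0.0]
grip_width: 0.0855
gripper_force: 0.0
```

>>> servo_tool --deltas "1 0 0 0 0 0 0;1 0 0 22 0 0 0;1 0 0 23 0 0 0;1 0 0 22 0 0 0;1 0 0 0 0 0 0"

```text
time_s: 9.05
position: [0.4519, -0.1676, 0.1181]
tool_rot: [[0.005, 1.0, -0.014], [0.713, -0.014, -0.701], [-0.701, -0.007, -0.713]]
ft_force: [0.2, 0.5, -0.9]
grip_width: 0.0852
gripper_force: 0.0
```

```bash
python3 - <<'E'
from plan import *
o=env.observe();P=np.array(o["position"])*1000;print(P,np.round(o["tool_rot"],3),np.round(o["q"]))
plan([(pose(455,-215.3,75,89,-45),1,25,1)])
E
```

```text
[ 451.93339232 -167.61134032  118.06057834] [[ 0.005  1.    -0.014]
 [ 0.713 -0.014 -0.701]
 [-0.701 -0.007 -0.713]] [-15.  28. 105. -59.  52.  26.]
1 -1 1 21 0 0 0;1 -2 2 22 0 -0.01 0;1 -1 1 21 0 0 0.01;1 0 0 0 0 0 0
```

>>> servo_tool --deltas "1 -1 1 21 0 0 0;1 -2 2 22 0 -0.01 0;1 -1 1 21 0 0 0.01;0 0 0 0 0 0 0;0 0 0 0 0 0 0;0 0 0 0 0 0 0;0 0 0 0 0 0 0;0 0 0 0 0 0 0"

```text
time_s: 9.72
position: [0.457, -0.2136, 0.0788]
tool_rot: [[0.017, 1.0, -0.008], [0.704, -0.018, -0.71], [-0.71, 0.006, -0.704]]
ft_force: [0.7, -0.1, 0.8]
grip_width: 0.0551
gripper_force: 42.7
```

>>> servo_tool --deltas "0 0 0 0 0 0 0;0 0 0 0 0 0 0"

```text
time_s: 9.88
position: [0.457, -0.214, 0.0787]
tool_rot: [[0.017, 1.0, -0.009], [0.703, -0.018, -0.711], [-0.711, 0.006, -0.704]]
ft_force: [-0.8, 0.5, 4.4]
grip_width: 0.055
gripper_force: 42.9
```

```bash
python3 - <<'E'
from plan import *
o=env.observe();P=np.array(o["position"])*1000;print(P,o["grip_width"],o["gripper_force"],np.round(o["ft_force"],1))
h=95.4;e=np.array([np.cos(np.radians(h)),np.sin(np.radians(h))])
c=np.array([580.5,-261.5])-(P[2]-55)*e
plan([(pose(*P[:2],170,89,-45),0,20,0),(pose(*c,170,h,45),0,30,1)])
E
```

```text
[ 456.98242532 -214.0185063    78.7024548 ] 0.05502046691695961 42.90915481396951 [-0.8  0.5  4.4]
0 -13 0 -13 0 0 0;0 -13 0 -13 0 0 0;0 -13 0 -13 0 0 0;0 -13 0 -12 0 0 0;0 -13 1 -13 0 0 0;0 -3 8 3 0 0.1 -0.01;0 -3 8 3 0 0.1 -0.01;0 -4 8 2 0 0.1 0
0 -4 7 2 0 0.09 -0.01;0 -4 8 2 0 0.1 -0.01;0 -4 8 1 0 0.1 -0.01;0 -5 8 1 0 0.1 0;0 -5 7 0 0 0.1 -0.01;0 -4 8 0 0 0.1 -0.01;0 -5 8 -1 0 0.09 -0.01;0 -5 7 -1 0 0.1 0
0 -5 8 -1 0 0.1 -0.01;0 -4 7 -2 0.01 0.1 -0.01;0 -4 8 -3 0 0.1 -0.01;0 -5 7 -2 0 0.1 -0.01;0 -4 8 -4 0 0.09 0;0 0 0 0 0 0 0
```

>>> servo_tool --deltas "0 -13 0 -13 0 0 0;0 -13 0 -13 0 0 0;0 -13 0 -13 0 0 0;0 -13 0 -12 0 0 0;0 -13 1 -13 0 0 0;0 -3 8 3 0 0.1 -0.01;0 -3 8 3 0 0.1 -0.01;0 -4 8 2 0 0.1 0"

```text
time_s: 10.55
position: [0.4818, -0.227, 0.17]
tool_rot: [[-0.002, 1.0, -0.005], [0.885, -0.0, -0.466], [-0.466, -0.006, -0.885]]
ft_force: [0.7, -0.1, -1.3]
grip_width: 0.0552
gripper_force: 42.7
```

>>> servo_tool --deltas "0 -4 7 2 0 0.09 -0.01;0 -4 8 2 0 0.1 -0.01;0 -4 8 1 0 0.1 -0.01;0 -5 8 1 0 0.1 0;0 -5 7 0 0 0.1 -0.01;0 -4 8 0 0 0.1 -0.01;0 -5 8 -1 0 0.09 -0.01;0 -5 7 -1 0 0.1 0"

```text
time_s: 11.22
position: [0.5435, -0.2636, 0.1701]
tool_rot: [[-0.049, 0.998, -0.03], [0.955, 0.056, 0.29], [0.291, -0.015, -0.957]]
ft_force: [-0.8, 0.7, -1.4]
grip_width: 0.055
gripper_force: 42.7
```

>>> servo_tool --deltas "0 -5 8 -1 0 0.1 -0.01;0 -4 7 -2 0.01 0.1 -0.01;0 -4 8 -3 0 0.1 -0.01;0 -5 7 -2 0 0.1 -0.01;0 -4 8 -4 0 0.09 0;0 0 0 0 0 0 0"

```text
time_s: 11.72
position: [0.5829, -0.2876, 0.1657]
tool_rot: [[-0.058, 0.996, -0.072], [0.702, 0.092, 0.706], [0.709, -0.009, -0.705]]
ft_force: [0.1, -0.3, -1.5]
grip_width: 0.0552
gripper_force: 42.7
```

```bash
python3 - <<'E'
from plan import *
o=env.observe();P=np.array(o["position"])*1000;print(P,o["grip_width"],o["gripper_force"],np.round(o["ft_force"],1));print(np.round(o["tool_rot"],3),np.round(o["q"]))
h=95.4;e=np.array([np.cos(np.radians(h)),np.sin(np.radians(h))])
c=np.array([580.5,-261.5])-23.7*e
t=env.get_image("top"); s=env.get_image("side")
for p in(t,s):
    C=cloud(p); x,y,z=np.moveaxis(C,2,0)
    m=(abs(x-.583)<.05)&(abs(y+.262)<.06)&(z>.155)&(z<.2)&(p["img"][...,0]>100); print(m.sum(),C[m].mean(0).round(4),rect(C[m][:,:2]))
    # plane fit tilt
    A=np.c_[C[m][:,:2]-C[m][:,:2].mean(0),np.ones(m.sum())]; print(np.linalg.lstsq(A,C[m][:,2],rcond=None)[0].round(3))
plan([(pose(*c,90,h,45),0,25,0),(pose(*c,62,h,45),0,10,2)])
E
```

```text
[ 582.89203396 -287.6179135   165.68107166] 0.0552480731376198 42.6986158057116 [ 0.1 -0.3 -1.5]
[[-0.058  0.996 -0.072]
 [ 0.702  0.092  0.706]
 [ 0.709 -0.009 -0.705]] [-46.  50.  47.  30. 118. -45.]
598 [ 0.5812 -0.2617  0.1659] (array([ 584.8, -263.2]), 90.2, 70.8, -83.6)
[-0.001  0.013  0.166]
471 [ 0.5789 -0.2611  0.1665] (array([ 587.4, -261.6]), 91.3, 78.1, -83.4)
[-0.03  -0.03   0.166]
0 -14 0 14 0 0 0;0 -13 0 14 0 0 0;0 -14 0 14 0 0 0;0 -13 1 14 0 0 -0.01;0 -7 0 7 0 0 0;0 -6 0 6 0 0 0;0 -7 0 7 0 0 0;0 0 0 0 0 0 0
0 0 0 0 0 0 0
```

>>> servo_tool --deltas "0 -14 0 14 0 0 0;0 -13 0 14 0 0 0;0 -14 0 14 0 0 0;0 -13 1 14 0 0 -0.01;0 -7 0 7 0 0 0;0 -6 0 6 0 0 0;0 -6 0 6 0 0 0;0 0 0 0 0 0 0"

```text
time_s: 12.48
position: [0.5831, -0.2846, 0.0638]
tool_rot: [[-0.072, 0.995, -0.071], [0.706, 0.101, 0.701], [0.705, 0.0, -0.71]]
ft_force: [-0.7, -0.6, -0.4]
grip_width: 0.0552
gripper_force: 42.7
```

```bash
python3 - <<'E'
from plan import *
o=env.observe();P=np.array(o["position"])*1000;print(P,o["grip_width"],o["gripper_force"],np.round(o["ft_force"],1))
E
```

```text
[ 583.12319516 -284.58844654   63.83420683] 0.05522914507840344 42.74576195050031 [-0.7 -0.6 -0.4]
```

Lowering 2 mm more, releasing, backing off.

>>> servo_tool --deltas "0 -1 0 1 0 0 0;0 0 0 0 0 0 0;1 0 0 0 0 0 0;1 0 0 0 0 0 0;1 0 0 0 0 0 0;1 0 0 0 0 0 0;1 0 0 -20 0 0 0;1 0 0 -30 0 0 0"

```text
time_s: 13.15
position: [0.5865, -0.3184, 0.0976]
tool_rot: [[-0.071, 0.995, -0.074], [0.703, 0.102, 0.704], [0.707, -0.002, -0.707]]
ft_force: [-0.6, 0.2, 0.3]
grip_width: 0.0853
gripper_force: 0.0
```

>>> servo_tool --deltas "1 0 0 -30 0 -0.1 0;1 0 0 -30 0 -0.1 0;1 0 0 -30 0 -0.1 0;1 0 0 0 0 -0.1 0"

```text
time_s: 13.48
position: [0.593, -0.3805, 0.1735]
tool_rot: [[-0.094, 0.995, -0.029], [0.928, 0.098, 0.359], [0.361, 0.007, -0.933]]
ft_force: [0.2, -0.6, 0.2]
grip_width: 0.0855
gripper_force: 0.0
```

```bash
python3 - <<'E'
from plan import *
o=env.observe();P=np.array(o["position"])*1000;print(P)
t=env.get_image("top"); s=env.get_image("side")
for p in(t,s):
    C=cloud(p); x,y,z=np.moveaxis(C,2,0)
    m=(abs(x-.583)<.06)&(abs(y+.262)<.07)&(z>.045)&(z<.08); print("R",m.sum(),C[m].mean(0).round(4),rect(C[m][:,:2]))
    for b in blobs(p,red(p),0.063): 
        if b[4]>100: print("red",b)
h=84;e=np.array([np.cos(np.radians(h)),np.sin(np.radians(h))]);c=np.array([599.7,263.2]);g=c+20*e
plan([(pose(500,-100,240,89,0),1,38,0),(pose(*(g+60*e),120,h,-45),1,35,1),(pose(*g,59,h,-45),1,25,0)])
E
```

```text
[ 593.0434013  -380.48650939  173.54396971]
R 531 [ 0.5808 -0.2604  0.0627] (array([ 580.9, -261.1]), 91.4, 55.9, -82.6)
red (array([150., 194.]), (array([599.9, 262.4]), 88.0, 53.2, 85.1), array([600.1, 262.8]), 63.5, np.int32(457))
R 496 [ 0.578  -0.2568  0.0615] (array([ 579.3, -262.2]), 91.6, 56.9, -83.6)
red (array([159., 278.]), (array([599.5, 263.9]), 86.9, 53.4, 83.6), array([599.3, 264. ]), 63.0, np.int32(742))
1 36 -8 5 0 -0.05 0.01;1 36 -8 3 0 -0.04 0.02;1 36 -10 2 -0.01 -0.05 0.01;1 37 -9 0 0 -0.05 0.02;1 35 -10 -2 0 -0.05 0.01;1 36 -11 -4 0 -0.04 0.02;1 35 -11 -5 -0.01 -0.05 0.01;1 35 -12 -7 0 -0.05 0.02
1 32 7 8 0 -0.06 0.01;1 32 7 7 0 -0.05 0;1 33 7 5 0.01 -0.06 0.01;1 33 6 3 0 -0.05 0;1 33 7 1 0 -0.06 0.01;1 33 6 -1 0.01 -0.06 0;1 33 6 -2 0 -0.05 0.01;1 33 6 -5 0 -0.06 0.01
1 32 6 -6 0 -0.05 0;1 32 5 -8 0.01 -0.06 0.01;1 32 5 -10 0 -0.05 0;1 31 5 -12 0 -0.06 0.01;1 31 5 -13 0 -0.06 0.01;1 30 5 -15 0.01 -0.05 0;1 0 0 0 0 0 0;1 0 0 21 0 0 0
1 0 0 22 0 0 0;1 0 0 21 0 0 0;1 0 0 21 0 0 0
```

Right plaque is placed within 2 mm of centre. Now the left plaque.

>>> servo_tool --deltas "1 36 -8 5 0 -0.05 0.01;1 36 -8 3 0 -0.04 0.02;1 36 -10 2 -0.01 -0.05 0.01;1 37 -9 0 0 -0.05 0.02;1 35 -10 -2 0 -0.05 0.01;1 36 -11 -4 0 -0.04 0.02;1 35 -11 -5 -0.01 -0.05 0.01;1 35 -12 -7 0 -0.05 0.02"

```text
time_s: 14.25
position: [0.4982, -0.0993, 0.2375]
tool_rot: [[0.022, 1.0, -0.005], [1.0, -0.022, 0.004], [0.003, -0.005, -1.0]]
ft_force: [0.8, 0.6, 0.1]
grip_width: 0.0854
gripper_force: 0.0
```

>>> servo_tool --deltas "1 32 7 8 0 -0.06 0.01;1 32 7 7 0 -0.05 0;1 33 7 5 0.01 -0.06 0.01;1 33 6 3 0 -0.05 0;1 33 7 1 0 -0.06 0.01;1 33 6 -1 0.01 -0.06 0;1 33 6 -2 0 -0.05 0.01;1 33 6 -5 0 -0.06 0.01"

```text
time_s: 14.92
position: [0.5608, 0.1542, 0.1688]
tool_rot: [[0.062, 0.997, -0.046], [0.898, -0.075, -0.434], [-0.437, -0.014, -0.9]]
ft_force: [0.0, -0.1, 0.3]
grip_width: 0.0854
gripper_force: 0.0
```

>>> servo_tool --deltas "1 32 6 -6 0 -0.05 0;1 32 5 -8 0.01 -0.06 0.01;1 32 5 -10 0 -0.05 0;1 31 5 -12 0 -0.06 0.01;1 31 5 -13 0 -0.06 0.01;1 30 5 -15 0.01 -0.05 0;1 0 0 0 0 0 0"

```text
time_s: 15.5
position: [0.6066, 0.3473, 0.1095]
tool_rot: [[0.06, 0.994, -0.089], [0.704, -0.106, -0.703], [-0.708, -0.021, -0.706]]
ft_force: [-0.6, -0.4, -2.7]
grip_width: 0.0851
gripper_force: 0.0
```

```bash
python3 - <<'E'
from plan import *
o=env.observe();P=np.array(o["position"])*1000;print(P,np.round(o["q"]))
h=84;e=np.array([np.cos(np.radians(h)),np.sin(np.radians(h))]);c=np.array([599.7,263.2]);g=c+20*e
plan([(pose(*g,59,h,-45),1,25,0)])
E
```

```text
[606.6486334  347.32190159 109.49104748] [ 31.  59.  35. -37. 113.  30.]
1 -2 1 20 0 0 0;1 -3 1 21 -0.01 0 0.01;1 -2 0 20 0 0 0;1 -3 1 20 -0.01 0 0
```

>>> servo_tool --deltas "1 -2 1 20 0 0 0;1 -3 1 21 -0.01 0 0.01;1 -2 0 20 0 0 0;1 -3 1 20 -0.01 0 0;0 0 0 0 0 0 0;0 0 0 0 0 0 0;0 0 0 0 0 0 0;0 0 0 0 0 0 0"

```text
time_s: 16.17
position: [0.6034, 0.2788, 0.0689]
tool_rot: [[0.08, 0.995, -0.065], [0.706, -0.103, -0.7], [-0.703, 0.01, -0.711]]
ft_force: [-4.8, -1.8, -0.4]
grip_width: 0.0545
gripper_force: 42.8
```

>>> servo_tool --deltas "0 0 0 0 0 0 0;0 0 0 0 0 0 0;0 0 0 0 0 0 0"

```text
time_s: 16.42
position: [0.6034, 0.2788, 0.0689]
tool_rot: [[0.08, 0.995, -0.065], [0.706, -0.103, -0.701], [-0.704, 0.01, -0.711]]
ft_force: [-4.6, -3.2, -1.0]
grip_width: 0.0549
gripper_force: 42.8
```

```bash
python3 - <<'E'
from plan import *
o=env.observe();P=np.array(o["position"])*1000;print(P,o["grip_width"],o["gripper_force"],np.round(o["ft_force"],1))
plan([(pose(*P[:2],160,84,-45),0,25,0),(pose(520,0,200,89,0),0,34,0),(pose(454.5,-218,180,89,45),0,32,1)])
E
```

```text
[603.42877951 278.76023409  68.91706329] 0.05492130751724855 42.8002674759864 [-4.6 -3.2 -1. ]
0 -16 0 -16 0 0 0;0 -16 0 -16 0 0 0;0 -16 1 -17 0.01 0 0;0 -16 0 -16 0 0 -0.01;0 -26 -6 19 0 0.09 -0.01;0 -27 -6 17 -0.01 0.08 -0.01;0 -28 -7 15 0 0.09 -0.01;0 -30 -7 12 -0.01 0.09 -0.01
0 -30 -8 9 0 0.08 0;0 -31 -7 6 -0.01 0.09 -0.01;0 -32 -8 4 0 0.09 -0.01;0 -32 -8 1 0 0.08 -0.01;0 -31 -9 -1 -0.01 0.09 -0.01;0 -27 -8 2 0 0.1 0;0 -28 -7 0 0 0.1 0;0 -27 -8 -3 0 0.09 0
0 -27 -8 -6 0 0.1 0;0 -27 -7 -8 0 0.1 0;0 -25 -8 -10 0 0.1 0;0 -24 -8 -14 0 0.1 0;0 -23 -8 -15 0 0.1 0;0 0 0 0 0 0 0
```

TCP stopped 10 mm high because speed-limited rows fell short. I'll open, correct and regrip.

>>> servo_tool --deltas "1 0 0 0 0 0 0;1 0 0 0 0 0 0;1 0 0 0 0 0 0;1 5 -1 2 0 0 0;1 5 -1 1 0 0 0;1 0 0 0 0 0 0;0 0 0 0 0 0 0;0 0 0 0 0 0 0"

```text
time_s: 17.08
position: [0.6032, 0.2833, 0.0597]
tool_rot: [[0.081, 0.995, -0.062], [0.707, -0.101, -0.7], [-0.703, 0.013, -0.711]]
ft_force: [0.0, -0.2, -0.5]
grip_width: 0.0638
gripper_force: 0.0
```

>>> servo_tool --deltas "0 0 0 0 0 0 0;0 0 0 0 0 0 0;0 0 0 0 0 0 0;0 0 0 0 0 0 0"

```text
time_s: 17.42
position: [0.6029, 0.2834, 0.0601]
tool_rot: [[0.081, 0.995, -0.062], [0.707, -0.102, -0.7], [-0.703, 0.013, -0.711]]
ft_force: [-4.3, 1.8, 2.7]
grip_width: 0.0551
gripper_force: 42.8
```

```bash
python3 - <<'E'
from plan import *
o=env.observe();P=np.array(o["position"])*1000;print(P,o["grip_width"],o["gripper_force"],np.round(o["ft_force"],1))
plan([(pose(*P[:2],160,84,-45),0,20,0),(pose(520,0,200,89,0),0,30,0),(pose(454.5,-218,180,89,45),0,30,1)])
E
```

```text
[602.89567834 283.36891486  60.08031014] 0.055075335405390634 42.755181341199204 [-4.3  1.8  2.7]
0 -14 0 -14 0 0 0;0 -14 1 -14 0 0 0;0 -14 0 -15 0.01 0 0;0 -14 0 -14 0 0 -0.01;0 -14 0 -14 0 -0.01 0;0 -23 -5 18 0 0.08 -0.01;0 -25 -6 16 -0.01 0.08 -0.01;0 -26 -6 13 0 0.08 0
0 -26 -6 12 0 0.08 -0.01;0 -28 -6 10 -0.01 0.07 -0.01;0 -28 -7 7 0 0.08 -0.01;0 -28 -7 6 0 0.08 -0.01;0 -29 -7 2 -0.01 0.08 0;0 -29 -7 1 0 0.08 -0.01;0 -29 -8 -2 0 0.08 -0.01;0 -27 -8 3 0 0.1 0
0 -28 -7 -1 0 0.1 0;0 -27 -8 -3 0 0.09 0;0 -27 -8 -5 0 0.1 0;0 -27 -7 -8 0 0.1 0;0 -25 -8 -11 0 0.1 0;0 -24 -8 -13 0 0.1 0;0 -23 -8 -15 0 0.09 0;0 0 0 0 0 0 0
```

>>> servo_tool --deltas "0 -14 0 -14 0 0 0;0 -14 1 -14 0 0 0;0 -14 0 -15 0.01 0 0;0 -14 0 -14 0 0 -0.01;0 -14 0 -14 0 -0.01 0;0 -23 -5 18 0 0.08 -0.01;0 -25 -6 16 -0.01 0.08 -0.01;0 -26 -6 13 0 0.08 0"

```text
time_s: 18.08
position: [0.578, 0.1977, 0.1721]
tool_rot: [[0.065, 0.997, -0.044], [0.852, -0.078, -0.517], [-0.519, -0.004, -0.855]]
ft_force: [1.7, -0.3, 0.1]
grip_width: 0.0551
gripper_force: 42.3
```

>>> servo_tool --deltas "0 -26 -6 12 0 0.08 -0.01;0 -28 -6 10 -0.01 0.07 -0.01;0 -28 -7 7 0 0.08 -0.01;0 -28 -7 6 0 0.08 -0.01;0 -29 -7 2 -0.01 0.08 0;0 -29 -7 1 0 0.08 -0.01;0 -29 -8 -2 0 0.08 -0.01;0 -27 -8 3 0 0.1 0"

```text
time_s: 18.75
position: [0.512, -0.0285, 0.1989]
tool_rot: [[0.016, 1.0, 0.004], [0.995, -0.016, 0.103], [0.103, 0.002, -0.995]]
ft_force: [1.0, 0.2, -0.6]
grip_width: 0.0554
gripper_force: 42.3
```

>>> servo_tool --deltas "0 -28 -7 -1 0 0.1 0;0 -27 -8 -3 0 0.09 0;0 -27 -8 -5 0 0.1 0;0 -27 -7 -8 0 0.1 0;0 -25 -8 -11 0 0.1 0;0 -24 -8 -13 0 0.1 0;0 -23 -8 -15 0 0.09 0;0 0 0 0 0 0 0"

```text
time_s: 19.42
position: [0.4529, -0.224, 0.1767]
tool_rot: [[0.022, 1.0, 0.013], [0.707, -0.025, 0.707], [0.707, -0.006, -0.707]]
ft_force: [-0.7, 0.4, -1.4]
grip_width: 0.0552
gripper_force: 42.4
```

```bash
python3 - <<'E'
from plan import *
o=env.observe();P=np.array(o["position"])*1000;print(P,o["grip_width"],o["gripper_force"]);print(np.round(o["tool_rot"],3))
t=env.get_image("top"); s=env.get_image("side")
for p in(t,s):
    C=cloud(p); x,y,z=np.moveaxis(C,2,0)
    m=(abs(x-.6)<.06)&(abs(y-.263)<.07)&(z>.045)&(z<.065); print("standL",m.sum(),C[m].mean(0).round(4),rect(C[m][:,:2]))
    m=(abs(x-.454)<.026)&(abs(y-P[1]/1000)<.03)&(z>.1)&(z<.22)&(p["img"].sum(2)>130); print("plq",m.sum(),C[m].mean(0).round(4),np.percentile(z[m],[2,98]).round(3),rect(C[m][:,:2]))
S=[454.5,-218.6]; 
plan([(pose(*S,125,89,45),0,25,0),(pose(*S,78,89,45),0,12,1)])
E
```

```text
[ 452.86570872 -224.02717258  176.6684654 ] 0.055162434637234255 42.37489879131317
[[ 0.022  1.     0.013]
 [ 0.707 -0.025  0.707]
 [ 0.707 -0.006 -0.707]]
standL 406 [0.5968 0.2619 0.055 ] (array([597.1, 262.8]), 92.1, 44.1, 87.2)
plq 146 [ 0.4548 -0.2203  0.1749] [0.115 0.206] (array([ 454. , -231.6]), 51.1, 28.3, -1.3)
standL 817 [0.5951 0.262  0.0544] (array([596.7, 261. ]), 89.6, 45.6, 88.6)
plq 583 [ 0.4538 -0.216   0.1623] [0.113 0.202] (array([ 453.3, -232.3]), 51.7, 41.2, -2.3)
0 -12 0 13 0 0 0;0 -13 0 13 0 0 0;0 -12 1 13 0 0 -0.01;0 -8 0 8 0 0 0;0 -8 0 9 0 0 0;0 -9 0 8 0 0 0;0 -8 0 8 0 0 0;0 0 0 0 0 0 0
```

>>> servo_tool --deltas "0 -12 0 13 0 0 0;0 -13 0 13 0 0 0;0 -12 1 13 0 0 -0.01;0 -8 0 8 0 0 0;0 -8 0 9 0 0 0;0 -9 0 8 0 0 0;0 -8 0 8 0 0 0;0 0 0 0 0 0 0"

```text
time_s: 20.18
position: [0.4552, -0.217, 0.0771]
tool_rot: [[0.006, 1.0, 0.008], [0.71, -0.01, 0.704], [0.704, 0.002, -0.71]]
ft_force: [0.3, -1.7, -1.5]
grip_width: 0.0551
gripper_force: 42.4
```

>>> servo_tool --deltas "1 0 0 0 0 0 0;1 0 0 0 0 0 0;1 0 0 0 0 0 0;1 0 0 0 0 0 0;1 0 0 -20 0 0 0;1 0 0 -30 0 0 0;1 0 0 -30 0 0 0;1 0 0 -30 0 0 0"

```text
time_s: 20.85
position: [0.4542, -0.2952, 0.1585]
tool_rot: [[0.005, 1.0, 0.009], [0.71, -0.01, 0.704], [0.704, 0.003, -0.71]]
ft_force: [-0.5, -0.2, -1.5]
grip_width: 0.0855
gripper_force: 0.0
```

>>> servo_tool --deltas "1 8 0 -7 0 -0.1 0;1 6 1 -8 0 -0.1 0;1 6 0 -8 0 -0.1 0;1 6 0 -9 0 -0.11 0;1 4 0 -9 0 -0.1 0;1 3 1 -10 0.01 -0.1 0;1 16 0 8 0 -0.1 0;1 17 -1 6 0 -0.09 0"

```text
time_s: 21.52
position: [0.4556, -0.2573, 0.2101]
tool_rot: [[0.008, 1.0, -0.003], [1.0, -0.008, -0.026], [-0.026, -0.003, -1.0]]
ft_force: [1.7, 0.1, -0.3]
grip_width: 0.0851
gripper_force: 0.0
```

>>> servo_tool --deltas "1 18 0 5 0 -0.1 0;1 18 0 3 0 -0.09 0;1 18 -1 1 0 -0.1 0;1 18 0 0 0 -0.1 0;1 18 0 -3 0 -0.09 0;1 18 -1 -3 0 -0.1 0;1 17 0 -6 -0.01 -0.09 0;1 17 0 -7 0 -0.1 0"

```text
time_s: 22.18
position: [0.4542, -0.1164, 0.1686]
tool_rot: [[0.005, 1.0, 0.003], [0.701, -0.001, -0.713], [-0.713, 0.005, -0.701]]
ft_force: [0.2, -1.1, -0.6]
grip_width: 0.0852
gripper_force: 0.0
```

```bash
python3 - <<'E'
from plan import *
o=env.observe();P=np.array(o["position"])*1000;print(P,np.round(o["tool_rot"],3),np.round(o["q"]))
t=env.get_image("top"); s=env.get_image("side")
for p in(t,s):
    C=cloud(p); x,y,z=np.moveaxis(C,2,0)
    for lo in(.055,.09):
        m=(abs(x-.454)<.045)&(abs(y+.217)<.03)&(z>lo)&(z<.11)&(p["img"].sum(2)>130); print(lo,m.sum(),C[m].mean(0).round(4),np.percentile(z[m],[2,98]).round(3),rect(C[m][:,:2]))
a=t["img"][150:282,230:380,::-1]; b=s["img"][100:232,260:410,::-1]
cv2.imwrite("pics/r3.png",cv2.resize(np.hstack([a,b]),None,fx=2.6,fy=2.6))
plan([(pose(455,-215.3,75,89,-45),1,24,1)])
E
```

```text
[ 454.22768075 -116.35233846  168.6245608 ] [[ 0.005  1.     0.003]
 [ 0.701 -0.001 -0.713]
 [-0.713  0.005 -0.701]] [ -8.  24. 102. -54.  61.  23.]
0.055 78 [ 0.455  -0.215   0.0921] [0.07  0.104] (array([ 455.9, -216.7]), 54.0, 8.8, 1.6)
0.09 60 [ 0.4548 -0.2156  0.0981] [0.092 0.104] (array([ 455.9, -216.7]), 54.0, 8.8, 1.6)<stdin>:7: RuntimeWarning: Mean of empty slice.
  ret = um.true_divide(
Traceback (most recent call last):
IndexError: index -1 is out of bounds for axis 0 with size 0
```

>>> servo_tool --deltas "1 -1 0 23 0 0 0;1 -1 0 23 0 0 0;1 -1 1 23 0 0 0;1 -1 0 23 0 0 0;1 0 0 22 0 0 0;1 0 0 21 0 0 0;1 0 0 0 0 0 0;0 0 0 0 0 0 0"

```text
time_s: 22.95
position: [0.4547, -0.2169, 0.0755]
tool_rot: [[0.004, 1.0, -0.003], [0.705, -0.005, -0.709], [-0.709, 0.001, -0.705]]
ft_force: [0.7, -0.2, 0.8]
grip_width: 0.0754
gripper_force: 0.0
```

>>> servo_tool --deltas "0 0 0 0 0 0 0;0 0 0 0 0 0 0;0 0 0 0 0 0 0;0 0 0 0 0 0 0;0 0 0 0 0 0 0;0 0 0 0 0 0 0"

```text
time_s: 23.45
position: [0.4555, -0.2157, 0.0765]
tool_rot: [[0.003, 1.0, 0.001], [0.703, -0.001, -0.711], [-0.711, 0.003, -0.703]]
ft_force: [-1.6, 0.7, 7.0]
grip_width: 0.0551
gripper_force: 42.3
```

```bash
python3 - <<'E'
from plan import *
o=env.observe();P=np.array(o["position"])*1000;print(P,o["grip_width"],o["gripper_force"],np.round(o["ft_force"],1))
h=88;e=np.array([np.cos(np.radians(h)),np.sin(np.radians(h))])
c=np.array([597,262])-(P[2]-55)*e
plan([(pose(P[0],P[1],165,89,-45),0,20,0),(pose(540,20,190,89,0),0,30,0),(pose(*c,165,h,45),0,28,1)])
E
```

```text
[ 455.4964     -215.72669919   76.53596914] 0.05514220577535638 42.31006979942322 [-1.6  0.7  7. ]
0 -13 0 -12 0 0 0;0 -12 0 -13 0.01 0 0;0 -13 0 -12 0 0 0.01;0 -12 0 -13 0 0 0;0 -13 0 -12 0 0.01 0;0 17 9 -21 0 0.09 0;0 18 9 -18 0 0.08 0;0 20 9 -18 0 0.09 0
0 22 9 -15 0 0.09 0;0 23 9 -14 0 0.08 0;0 23 9 -11 0 0.09 0;0 25 9 -10 0 0.09 0;0 26 9 -7 0 0.08 0;0 26 9 -5 0 0.09 0;0 25 6 3 0 0.09 0;0 24 6 5 0 0.08 0
0 24 6 7 0 0.09 0.01;0 23 5 8 0 0.09 0;0 22 6 11 0 0.09 0;0 21 6 13 0 0.08 0;0 20 5 15 0 0.09 0;0 19 6 16 -0.01 0.09 0.01;0 17 5 18 0 0.09 0;0 0 0 0 0 0 0
```

>>> servo_tool --deltas "0 -13 0 -12 0 0 0;0 -12 0 -13 0.01 0 0;0 -13 0 -12 0 0 0.01;0 -12 0 -13 0 0 0;0 -13 0 -12 0 0.01 0;0 17 9 -21 0 0.09 0;0 18 9 -18 0 0.08 0;0 20 9 -18 0 0.09 0"

```text
time_s: 24.12
position: [0.4837, -0.1359, 0.1732]
tool_rot: [[0.014, 1.0, -0.005], [0.871, -0.015, -0.492], [-0.492, 0.002, -0.871]]
ft_force: [-0.2, 0.2, -1.1]
grip_width: 0.0551
gripper_force: 42.6
```

>>> servo_tool --deltas "0 22 9 -15 0 0.09 0;0 23 9 -14 0 0.08 0;0 23 9 -11 0 0.09 0;0 25 9 -10 0 0.09 0;0 26 9 -7 0 0.08 0;0 26 9 -5 0 0.09 0;0 25 6 3 0 0.09 0;0 24 6 5 0 0.08 0"

```text
time_s: 24.78
position: [0.5532, 0.0708, 0.1839]
tool_rot: [[0.014, 1.0, 0.006], [0.985, -0.015, 0.175], [0.175, 0.003, -0.985]]
ft_force: [-0.6, 0.4, -0.5]
grip_width: 0.0552
gripper_force: 42.6
```

>>> servo_tool --deltas "0 24 6 7 0 0.09 0.01;0 23 5 8 0 0.09 0;0 22 6 11 0 0.09 0;0 21 6 13 0 0.08 0;0 20 5 15 0 0.09 0;0 19 6 16 -0.01 0.09 0.01;0 17 5 18 0 0.09 0;0 0 0 0 0 0 0"

```text
time_s: 25.45
position: [0.5954, 0.2426, 0.163]
tool_rot: [[0.028, 0.999, 0.025], [0.699, -0.038, 0.714], [0.714, -0.003, -0.7]]
ft_force: [-0.9, -0.1, -0.9]
grip_width: 0.055
gripper_force: 42.6
```

```bash
python3 - <<'E'
from plan import *
o=env.observe();P=np.array(o["position"])*1000;print(P,o["grip_width"],o["gripper_force"],np.round(o["q"]));print(np.round(o["tool_rot"],3))
h=88;e=np.array([np.cos(np.radians(h)),np.sin(np.radians(h))])
c=np.array([597,262])-22*e
t=env.get_image("top"); s=env.get_image("side")
for p in(t,s):
    C=cloud(p); x,y,z=np.moveaxis(C,2,0)
    m=(abs(x-P[0]/1000)<.05)&(abs(y-P[1]/1000-.022)<.06)&(abs(z-P[2]/1000)<.02)&(p["img"][...,0]>100); print(m.sum(),C[m].mean(0).round(4),rect(C[m][:,:2]))
    A=np.c_[C[m][:,:2]-C[m][:,:2].mean(0),np.ones(m.sum())]; print(np.linalg.lstsq(A,C[m][:,2],rcond=None)[0].round(3))
plan([(pose(*c,90,h,45),0,22,0),(pose(*c,64,h,45),0,10,1)])
E
```

```text
[595.37393434 242.5846736  162.98596236] 0.05502337418797061 42.58586347103119 [ -4.  35.  80.  48.  75. -20.]
[[ 0.028  0.999  0.025]
 [ 0.699 -0.038  0.714]
 [ 0.714 -0.003 -0.7  ]]
546 [0.5965 0.2688 0.1644] (array([596.2, 268. ]), 83.3, 82.4, 88.2)
[0.001 0.022 0.164]
1245 [0.5957 0.2666 0.1647] (array([600.4, 262.9]), 90.4, 76.3, 87.5)
[ 0.008 -0.011  0.165]
0 -13 0 13 0 0 0;0 -14 0 13 0 0 0;0 -13 0 13 0 0 0;0 -13 0 13 0 0 0;0 -6 0 6 0 0 0;0 -6 0 6 0 0 0;0 -7 0 7 0 0 0;0 0 0 0 0 0 0
```

>>> servo_tool --deltas "0 -13 0 13 0 0 0;0 -14 0 13 0 0 0;0 -13 0 13 0 0 0;0 -13 0 13 0 0 0;0 -6 0 6 0 0 0;0 -6 0 6 0 0 0;0 -7 0 7 0 0 0;0 0 0 0 0 0 0"

```text
time_s: 26.22
position: [0.5966, 0.2398, 0.0633]
tool_rot: [[0.027, 0.999, 0.03], [0.703, -0.04, 0.71], [0.711, 0.001, -0.703]]
ft_force: [-0.1, 0.2, -0.6]
grip_width: 0.0553
gripper_force: 42.9
```

>>> servo_tool --deltas "0 -1 0 1 0 0 0;0 0 0 0 0 0 0;1 0 0 0 0 0 0;1 0 0 0 0 0 0;1 0 0 0 0 0 0;1 0 0 0 0 0 0;1 0 0 -20 0 0 0;1 0 0 -30 0 0 0"

```text
time_s: 26.88
position: [0.5936, 0.2054, 0.0963]
tool_rot: [[0.028, 0.999, 0.025], [0.702, -0.038, 0.711], [0.711, -0.003, -0.703]]
ft_force: [0.5, -0.0, 0.1]
grip_width: 0.0853
gripper_force: 0.0
```

>>> servo_tool --deltas "1 0 0 -30 0 -0.1 0;1 -20 0 -30 0 -0.1 0;1 -20 0 -30 0 -0.1 0;1 -30 0 0 0 -0.1 0;1 -30 0 0 0 -0.1 0;1 -30 0 0 0 -0.1 0;1 -30 0 0 0 -0.1 0;1 -30 0 0 0 -0.1 0"

```text
time_s: 27.55
position: [0.5854, -0.0281, 0.0999]
tool_rot: [[0.04, 0.999, 0.0], [0.999, -0.04, -0.014], [-0.014, 0.001, -1.0]]
ft_force: [0.3, -0.2, 0.5]
grip_width: 0.0851
gripper_force: 0.0
```

```bash
cat > clips.py <<'E'
from h import *
def clips(p,show=True):
    C=cloud(p); x,y,z=np.moveaxis(C,2,0); i=p["img"].astype(int)
    m=((x>.36)&(x<.56)&(y>-.1)&(y<.42)&(z>.004)&(z<.1)&(i.sum(2)<200)).astype(np.uint8)
    n,l,st,_=cv2.connectedComponentsWithStats(cv2.morphologyEx(m,cv2.MORPH_CLOSE,np.ones((3,3))))
    for k in range(1,n):
        if st[k,4]<60: continue
        q=(l==k)&(m>0)
        for lo,hi in((.004,.05),(.05,.09)):
            w=q&(z>lo)&(z<hi)
            if w.sum()>8: print("clip",lo,w.sum(),C[w].mean(0).round(3),rect(C[w][:,:2]))
E
python3 - <<'E'
from plan import *; from clips import clips
o=env.observe();P=np.array(o["position"])*1000;print(P,np.round(o["q"]))
t=env.get_image("top"); s=env.get_image("side")
for p in(t,s):
    C=cloud(p); x,y,z=np.moveaxis(C,2,0)
    for cx,cy in((.58,-.262),(.597,.262)):
        m=(abs(x-cx)<.06)&(abs(y-cy)<.07)&(z>.045)&(z<.08); print("P",m.sum(),C[m].mean(0).round(4),rect(C[m][:,:2]))
    clips(p)
save(t,"t4.png",(100,130,390,280),2.7)
E
```

```text
[585.4025622  -28.13347403  99.86097733] [-14.  34.  81.  -1.  65. -11.]
P 527 [ 0.5808 -0.2604  0.0627] (array([ 580.9, -261.3]), 91.3, 55.8, -82.7)
P 532 [0.5973 0.2609 0.0632] (array([597.6, 262.7]), 92.2, 56.1, 87.7)
clip 0.004 149 [0.471 0.316 0.023] (array([471.3, 318.3]), 59.4, 30.7, 6.4)
clip 0.05 40 [0.476 0.319 0.067] (array([463.9, 318.1]), 47.1, 20.0, 12.0)
clip 0.004 148 [0.461 0.177 0.024] (array([461.2, 178.5]), 58.5, 33.6, -0.5)
clip 0.05 45 [0.458 0.18  0.072] (array([455. , 179.9]), 48.7, 20.3, 2.5)
P 0 [nan nan nan] (array([0., 0.]), 0.0, 0.0, 0.0)
P 1067 [0.5956 0.2621 0.0624] (array([597.4, 260.5]), 90.1, 57.9, 88.2)
clip 0.004 335 [0.46  0.02  0.024] (array([466.2,  16.1]), 64.1, 29.6, -10.2)
clip 0.05 138 [0.459 0.016 0.067] (array([459. ,  15.3]), 49.6, 19.5, -15.9)
clip 0.004 322 [0.453 0.187 0.023] (array([459.5, 184. ]), 62.6, 32.4, 6.9)
clip 0.05 161 [0.455 0.182 0.067] (array([453.9, 181.6]), 48.8, 21.0, 5.6)
clip 0.004 336 [0.46  0.324 0.026] (array([467.2, 320.8]), 62.6, 33.2, 9.9)
clip 0.05 201 [0.463 0.321 0.067] (array([462.2, 319.9]), 49.4, 21.0, 12.4)<stdin>:7: RuntimeWarning: Mean of empty slice.
  ret = um.true_divide(
```

View pics/t4.png

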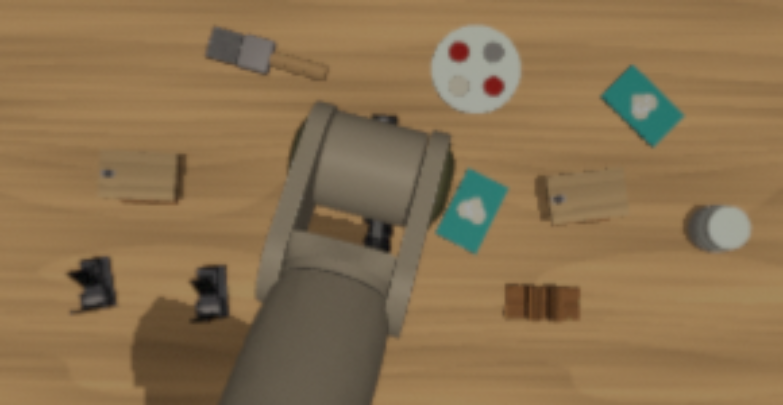

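Both plaques lie bare side up with the hanger plates visible at (108,173) and (557,199) in the crop, and the clips have not moved. Now the middle clip for the left plaque.

```bash
python3 - <<'E'
from plan import *
plan([(pose(560,0,170,90,0),1,35,0),(pose(445,180.2,150,94,0),1,32,1),(pose(445,180.2,70,94,0),1,20,1)])
E
```

```text
1 9 -9 -23 0 0 -0.01;1 9 -9 -24 0 0.01 -0.02;1 9 -8 -23 0 0 -0.01;1 26 -16 3 0 0 -0.01;1 26 -17 3 0 0 -0.01;1 26 -16 2 0 0 -0.01;1 26 -15 3 0 0 -0.01;1 26 -16 3 0 0 -0.01
1 27 -15 3 0 0 -0.01;1 26 -15 2 0 0 -0.01;1 0 0 0 0 0 0;1 0 0 16 0 0 0;1 0 0 16 0 0 0;1 0 0 16 0 0 0;1 0 0 16 0 0 0;1 1 0 16 0 0 0
1 0 0 0 0 0 0
```

>>> servo_tool --deltas "1 9 -9 -23 0 0 -0.01;1 9 -9 -24 0 0.01 -0.02;1 9 -8 -23 0 0 -0.01;1 26 -16 3 0 0 -0.01;1 26 -17 3 0 0 -0.01;1 26 -16 2 0 0 -0.01;1 26 -15 3 0 0 -0.01;1 26 -16 3 0 0 -0.01"

```text
time_s: 28.32
position: [0.4767, 0.1316, 0.1561]
tool_rot: [[-0.05, 0.999, 0.001], [0.999, 0.05, 0.004], [0.004, 0.001, -1.0]]
ft_force: [1.0, 0.9, 0.5]
grip_width: 0.0854
gripper_force: 0.0
```

>>> servo_tool --deltas "1 27 -15 3 0 0 -0.01;1 26 -15 2 0 0 -0.01;1 0 0 0 0 0 0"

```text
time_s: 28.57
position: [0.4414, 0.1848, 0.1508]
tool_rot: [[-0.074, 0.997, -0.002], [0.997, 0.074, 0.004], [0.004, -0.002, -1.0]]
ft_force: [0.4, -0.9, -0.7]
grip_width: 0.0856
gripper_force: 0.0
```

```bash
python3 - <<'E'
from plan import *
o=env.observe();print(o["position"],np.round(o["q"]))
plan([(pose(445,180.2,70,94,0),1,20,1)])
E
```

```text
[0.4413527  0.18484296 0.1508467 ] [ 8. 21. 94.  0. 65.  4.]
1 -1 1 16 0 0 0;1 -1 0 16 0 0 0;1 -1 1 16 0 0 0;1 -1 1 17 0 0 0;1 -1 0 16 0 0 0;1 0 0 0 0 0 0
```

>>> servo_tool --deltas "1 -1 1 16 0 0 0;1 -1 0 16 0 0 0;1 -1 1 16 0 0 0;1 -1 1 17 0 0 0;1 -1 0 16 0 0 0;1 0 0 0 0 0 0;1 0 0 0 0 0 0" --newtons 60

```text
time_s: 29.15
position: [0.4482, 0.1765, 0.07]
tool_rot: [[-0.069, 0.998, -0.001], [0.998, 0.069, 0.002], [0.002, -0.0, -1.0]]
ft_force: [-0.0, -0.4, 0.9]
grip_width: 0.0854
gripper_force: 0.0
```

>>> servo_tool --deltas "0 0 0 0 0 0 0;0 0 0 0 0 0 0;0 0 0 0 0 0 0;0 0 0 0 0 0 0;0 0 0 0 0 0 0;0 0 0 0 0 0 0;0 0 0 0 0 0 0;0 0 0 0 0 0 0"

```text
time_s: 29.82
position: [0.448, 0.1765, 0.072]
tool_rot: [[-0.07, 0.998, 0.002], [0.998, 0.07, 0.001], [0.001, 0.002, -1.0]]
ft_force: [-8.4, -0.8, 21.2]
grip_width: 0.029
gripper_force: 59.2
```

```bash
python3 - <<'E'
from plan import *
o=env.observe();P=np.array(o["position"])*1000;print(P,o["grip_width"],o["gripper_force"],np.round(o["ft_force"],1))
h=88;e=np.array([np.cos(np.radians(h)),np.sin(np.radians(h))]);c=np.array([597.2,262])
a=c-115*e
plan([(pose(*P[:2],150,94.5,0),0,25,0),(pose(*a,150,178,0),0,28,1)])
E
```

```text
[448.00953498 176.51063321  72.02291466] 0.02897871166940303 59.190967082977295 [-8.4 -0.8 21.2]
0 0 0 -19 0 0 0;0 0 0 -20 0 0 0;0 0 0 -19 0 0 -0.01;0 0 0 -20 0 0 0;0 -3 10 0 0 0 -0.1;0 -4 10 0 0 0 -0.11;0 -5 9 0 0 0 -0.1;0 -6 9 0 0 0 -0.11
0 -7 8 0 0 0 -0.1;0 -7 8 0 0 0 -0.1;0 -9 6 0 0 0 -0.11;0 -9 6 0 0 0 -0.1;0 -9 5 0 0 0 -0.11;0 -10 3 0 0 0 -0.1;0 -10 3 0 0 0 -0.1;0 -11 2 0 0 0 -0.11
0 -10 0 0 0 0 -0.1;0 -11 -1 0 0 0 -0.11;0 0 0 0 0 0 0
```

>>> servo_tool --deltas "0 0 0 -19 0 0 0;0 0 0 -20 0 0 0;0 0 0 -19 0 0 -0.01;0 0 0 -20 0 0 0;0 -3 10 0 0 0 -0.1;0 -4 10 0 0 0 -0.11;0 -5 9 0 0 0 -0.1;0 -6 9 0 0 0 -0.11"

```text
time_s: 30.48
position: [0.49, 0.1675, 0.1486]
tool_rot: [[-0.484, 0.875, 0.001], [0.875, 0.484, 0.001], [0.0, 0.002, -1.0]]
ft_force: [-0.8, -0.9, 0.1]
grip_width: 0.0288
gripper_force: 60.3
```

>>> servo_tool --deltas "0 -7 8 0 0 0 -0.1;0 -7 8 0 0 0 -0.1;0 -9 6 0 0 0 -0.11;0 -9 6 0 0 0 -0.1;0 -9 5 0 0 0 -0.11;0 -10 3 0 0 0 -0.1;0 -10 3 0 0 0 -0.1;0 -11 2 0 0 0 -0.11"

```text
time_s: 31.15
position: [0.5735, 0.1512, 0.1484]
tool_rot: [[-0.972, 0.234, 0.001], [0.234, 0.972, 0.001], [-0.001, 0.001, -1.0]]
ft_force: [0.3, 0.1, -1.0]
grip_width: 0.0286
gripper_force: 60.3
```

>>> servo_tool --deltas "0 -10 0 0 0 0 -0.1;0 -11 -1 0 0 0 -0.11;0 0 0 0 0 0 0"

```text
time_s: 31.4
position: [0.595, 0.1458, 0.1482]
tool_rot: [[-1.0, 0.028, 0.002], [0.028, 1.0, 0.001], [-0.002, 0.001, -1.0]]
ft_force: [-0.5, 0.7, -1.4]
grip_width: 0.0286
gripper_force: 60.3
```

```bash
python3 - <<'E'
from plan import *
o=env.observe();P=np.array(o["position"])*1000;print(P,o["grip_width"],o["gripper_force"],np.round(o["q"]),np.round(o["tool_rot"],3))
h=88;e=np.array([np.cos(np.radians(h)),np.sin(np.radians(h))]);c=np.array([597.2,262])
t=env.get_image("top");s=env.get_image("side")
C=cloud(s); x,y,z=np.moveaxis(C,2,0)
m=(abs(x-P[0]/1000)<.05)&(abs(y-P[1]/1000)<.07)&(z>.066)&(z<.14)&(s["img"].sum(2)<200)
print(np.percentile(z[m],[1,5]).round(3),np.percentile(y[m],[1,99]).round(3))
a=t["img"][140:240,120:250,::-1]; b=s["img"][170:330,110:270,::-1]
cv2.imwrite("pics/k1.png",np.hstack([cv2.resize(a,(400,308)),cv2.resize(b,(308,308))]))
plan([(pose(*(c-115*e),106.5,178,0),0,20,2)])
E
```

```text
[594.95234606 145.82092098 148.21731508] 0.028612303280679083 60.339059829711914 [  3.  33.  73.   0.  74. -86.] [[-1.     0.028  0.002]
 [ 0.028  1.     0.001]
 [-0.002  0.001 -1.   ]]
[0.078 0.08 ] [0.134 0.193]
0 0 0 14 0 0 0;0 0 0 14 0 0 0;0 0 1 14 0 0 0;0 0 0 0 0 0 0;0 0 0 0 0 0 0
```

View pics/k1.png

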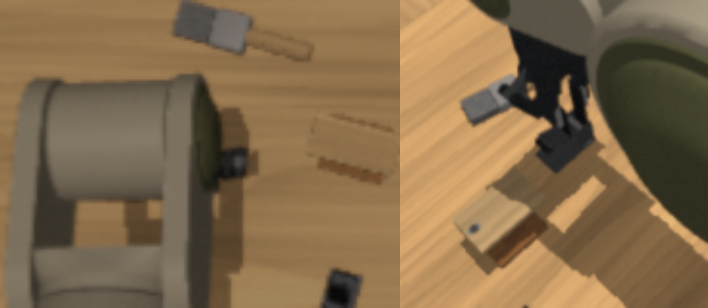

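The side crop shows the clip held open, with its mouth towards the inner end of the left plaque. Lowering and sliding it on.

>>> servo_tool --deltas "0 0 0 14 0 0 0;0 0 0 14 0 0 0;0 0 1 13 0 0 0;0 0 0 0 0 0 0;0 0 7 0 0 0 0;0 0 8 0 0 0 0;0 0 8 0 0 0 0;0 0 0 0 0 0 0"

```text
time_s: 32.17
position: [0.5945, 0.1723, 0.108]
tool_rot: [[-1.0, 0.029, 0.002], [0.029, 1.0, 0.002], [-0.002, 0.002, -1.0]]
ft_force: [0.0, 0.8, -0.2]
grip_width: 0.0284
gripper_force: 60.4
```

>>> servo_tool --deltas "0 0 7 0 0 0 0;0 0 7 0 0 0 0;0 0 6 0 0 0 0;0 0 0 0 0 0 0"

```text
time_s: 32.5
position: [0.595, 0.1916, 0.1072]
tool_rot: [[-1.0, 0.03, 0.001], [0.03, 1.0, 0.001], [-0.001, 0.001, -1.0]]
ft_force: [-0.3, 0.5, -0.5]
grip_width: 0.0285
gripper_force: 60.4
```

```bash
python3 - <<'E'
from plan import *
o=env.observe();P=np.array(o["position"])*1000;print(P,o["grip_width"],o["gripper_force"],np.round(o["ft_force"],1))
s=env.get_image("side");save(s,"k2.png",(120,200,260,320),4)
E
```

```text
[594.9925549  191.61749588 107.19304644] 0.028460085869152996 60.35344362258911 [-0.3  0.5 -0.5]
```

View pics/k2.png

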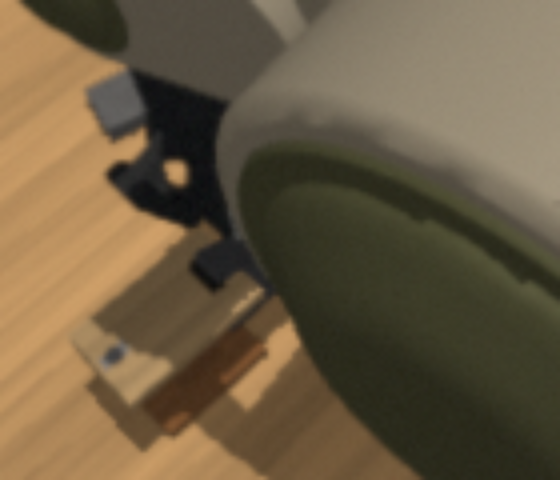

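The upper jaw tip is over the plaque at crop (225,265) and there is no contact force. Releasing.

>>> servo_tool --deltas "0 0 0 -2 0 0 0;0 0 0 0 0 0 0;0.5 0 0 0 0 0 0;0.5 0 0 0 0 0 0;0.6 0 0 0 0 0 0;0.8 0 0 0 0 0 0;1 0 0 0 0 0 0;1 0 0 0 0 0 0"

```text
time_s: 33.22
position: [0.5953, 0.1902, 0.1095]
tool_rot: [[-1.0, 0.031, 0.002], [0.031, 1.0, 0.001], [-0.002, 0.001, -1.0]]
ft_force: [0.6, 0.0, -0.5]
grip_width: 0.0842
gripper_force: 0.0
```

>>> servo_tool --deltas "1 0 0 0 0 0 0;1 0 0 0 0 0 0;1 0 0 -10 0 0 0;1 0 0 -25 0 0 0;1 0 0 -30 0 0 0;1 0 -30 -20 0 0 0;1 0 -40 0 0 0 0.1;1 0 -40 0 0 0 0.1"

```text
time_s: 33.88
position: [0.5882, 0.0799, 0.1963]
tool_rot: [[-0.973, 0.231, 0.005], [0.231, 0.973, 0.001], [-0.005, 0.002, -1.0]]
ft_force: [1.0, -1.6, -0.3]
grip_width: 0.0853
gripper_force: 0.0
```

>>> servo_tool --deltas "1 0 -40 0 0 0 0.1;1 0 -40 0 0 0 0.1;1 0 -40 0 0 0 0.1;1 0 -40 0 0 0 0.1;1 0 -40 0 0 0 0.1;1 0 0 0 0 0 0"

```text
time_s: 34.38
position: [0.5022, -0.1038, 0.1946]
tool_rot: [[-0.738, 0.675, 0.0], [0.675, 0.738, -0.001], [-0.001, -0.0, -1.0]]
ft_force: [1.6, -0.6, 0.3]
grip_width: 0.0853
gripper_force: 0.0
```

```bash
python3 - <<'E'
from plan import *; from clips import clips
o=env.observe();P=np.array(o["position"])*1000;print(P,np.round(o["tool_rot"],2),np.round(o["ft_force"],1))
t=env.get_image("top"); s=env.get_image("side")
for p in(t,s):
    C=cloud(p); x,y,z=np.moveaxis(C,2,0)
    i=p["img"].astype(int)
    m=(abs(x-.597)<.06)&(abs(y-.262)<.07)&(z>.045)&(z<.08)&(i.sum(2)>200); print("P",m.sum(),C[m].mean(0).round(4),rect(C[m][:,:2]))
    A=np.c_[C[m][:,:2]-C[m][:,:2].mean(0),np.ones(m.sum())]; print(np.linalg.lstsq(A,C[m][:,2],rcond=None)[0].round(3))
    clips(p)
a=t["img"][130:260,110:280,::-1]; b=s["img"][180:340,110:270,::-1]
cv2.imwrite("pics/k3.png",np.hstack([cv2.resize(a,(418,320)),cv2.resize(b,(320,320))]))
E
```

```text
[ 502.21498549 -103.78774781  194.64733506] [[-0.74  0.68  0.  ]
 [ 0.68  0.74 -0.  ]
 [-0.   -0.   -1.  ]] [ 1.6 -0.6  0.3]
P 472 [0.5977 0.2654 0.0633] (array([597.6, 262.2]), 92.7, 56.5, 87.4)
[-0.006 -0.004  0.063]
clip 0.004 155 [0.471 0.316 0.023] (array([471.3, 317. ]), 59.7, 30.7, 5.3)
clip 0.05 40 [0.475 0.319 0.068] (array([464. , 316.6]), 48.2, 20.3, 18.7)
clip 0.004 164 [0.465 0.013 0.025] (array([465.4,  13.5]), 62.4, 35.9, -14.9)
clip 0.05 45 [0.462 0.014 0.07 ] (array([459.6,  15.1]), 48.0, 21.6, -15.2)
P 1051 [0.5952 0.2617 0.0628] (array([596.7, 249. ]), 113.9, 58.6, 89.1)
[ 0.027 -0.031  0.063]
clip 0.004 343 [0.459 0.02  0.024] (array([465.5,  14.1]), 64.1, 32.2, -14.1)
clip 0.05 146 [0.458 0.016 0.068] (array([459.1,  14.1]), 49.7, 21.9, -15.4)
clip 0.004 324 [0.459 0.324 0.026] (array([467.3, 320.5]), 62.7, 33.1, 9.6)
clip 0.05 200 [0.463 0.321 0.067] (array([462.3, 319.8]), 49.0, 20.9, 12.1)
```

View pics/k3.png

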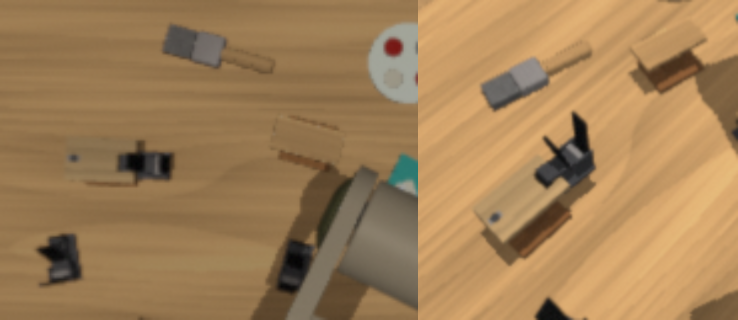

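The left plaque is clipped and still flat and centred; the clip shows at (145,163) on the left and (568,165) on the right of the crop. Now the clip at (0.450, 0.017) for the right plaque.

```bash
python3 - <<'E'
from plan import *
plan([(pose(450.2,17.5,150,75,0),1,30,1),(pose(450.2,17.5,70,75,0),1,18,1)])
E
```

```text
1 11 5 4 0 0 0.1;1 11 3 4 0 0 0.1;1 12 3 4 0 0 0.1;1 11 1 4 0 0 0.1;1 12 0 4 0 0 0.1;1 12 -1 4 0 0 0.1;1 11 -3 4 0 0 0.1;1 12 -3 4 0 0 0.1
1 11 -5 5 0 0 0.1;1 10 -5 4 0 0 0.1;1 10 -7 4 0 0 0.1;1 0 0 0 0 0 0;1 0 0 16 0 0 0;1 0 0 16 0 0 0;1 0 0 16 0 0 0;1 0 0 16 0 0 0
1 0 0 16 0 0 0;1 0 0 0 0 0 0
```

>>> servo_tool --deltas "1 11 5 4 0 0 0.1;1 11 3 4 0 0 0.1;1 12 3 4 0 0 0.1;1 11 1 4 0 0 0.1;1 12 0 4 0 0 0.1;1 12 -1 4 0 0 0.1;1 11 -3 4 0 0 0.1;1 12 -3 4 0 0 0.1"

```text
time_s: 35.15
position: [0.4654, -0.0118, 0.1621]
tool_rot: [[-0.038, 0.999, 0.002], [0.999, 0.038, 0.001], [0.001, 0.002, -1.0]]
ft_force: [0.2, -0.1, 0.2]
grip_width: 0.0855
gripper_force: 0.0
```

>>> servo_tool --deltas "1 11 -5 5 0 0 0.1;1 10 -5 4 0 0 0.1;1 10 -7 4 0 0 0.1;1 0 0 0 0 0 0;1 0 0 0 0 0 0"

```text
time_s: 35.57
position: [0.4504, 0.0196, 0.1492]
tool_rot: [[0.251, 0.968, 0.002], [0.968, -0.251, 0.001], [0.001, 0.001, -1.0]]
ft_force: [-0.2, -0.5, 0.2]
grip_width: 0.0854
gripper_force: 0.0
```

```bash
python3 - <<'E'
from plan import *; from clips import clips
o=env.observe();print(o["position"],np.round(o["q"]))
s=env.get_image("side"); clips(s)
plan([(pose(450.2,17.5,70,75,0),1,18,1)])
E
```

```text
[0.4504407  0.01959936 0.14920236] [-13.  18.  99.   0.  63.   2.]
clip 0.004 345 [0.46  0.02  0.024] (array([465.6,  14.8]), 63.6, 30.3, -14.3)
clip 0.05 135 [0.458 0.016 0.067] (array([458.2,  15.4]), 47.8, 19.4, -15.7)
clip 0.004 333 [0.46  0.324 0.026] (array([467.4, 320.6]), 62.7, 33.3, 9.9)
clip 0.05 195 [0.463 0.321 0.068] (array([462.1, 319.8]), 49.2, 21.0, 12.6)
1 0 0 16 0 0 0;1 -1 0 16 0 0 0;1 0 0 16 0 0 0;1 0 0 15 0 0 0.01;1 -1 0 16 0 0 0;1 0 0 0 0 0 0
```

>>> servo_tool --deltas "1 0 0 16 0 0 0;1 -1 0 16 0 0 0;1 0 0 16 0 0 0;1 0 0 15 0 0 0.01;1 -1 0 16 0 0 0;1 0 0 0 0 0 0;1 0 0 0 0 0 0"

```text
time_s: 36.2
position: [0.45, 0.0165, 0.0699]
tool_rot: [[0.265, 0.964, 0.0], [0.964, -0.265, 0.001], [0.001, -0.0, -1.0]]
ft_force: [0.2, 0.7, -0.1]
grip_width: 0.086
gripper_force: 0.0
```

>>> servo_tool --deltas "0 0 0 0 0 0 0;0 0 0 0 0 0 0;0 0 0 0 0 0 0;0 0 0 0 0 0 0;0 0 0 0 0 0 0;0 0 0 0 0 0 0;0 0 0 0 0 0 0;0 0 0 0 0 0 0"

```text
time_s: 36.87
position: [0.4506, 0.0167, 0.0719]
tool_rot: [[0.266, 0.964, 0.005], [0.964, -0.266, -0.0], [0.001, 0.005, -1.0]]
ft_force: [-3.0, 0.7, 20.6]
grip_width: 0.0286
gripper_force: 59.7
```

```bash
python3 - <<'E'
from plan import *
o=env.observe();P=np.array(o["position"])*1000;print(P,o["grip_width"],o["gripper_force"],np.round(o["ft_force"],1))
h=-84.6;e=np.array([np.cos(np.radians(h)),np.sin(np.radians(h))]);c=np.array([580.5,-261.5])
a=c-115*e
print(a,c-72*e)
plan([(pose(*P[:2],150,75,0),0,25,0),(pose(*a,150,5.4,0),0,26,1)])
E
```

```text
[450.61130043  16.67270699  71.91132021] 0.028609223061364493 59.673619866371155 [-3.   0.7 20.6]
[ 569.67754397 -147.01037407] [ 573.72420144 -189.81953855]
0 0 0 -20 0 0 0;0 0 0 -19 0 0 0;0 0 0 -20 0 0 -0.01;0 0 0 -19 0.01 0 0;0 -11 13 0 0 0 0.1;0 -9 14 0 0 0 0.1;0 -8 15 0 0 0 0.1;0 -6 16 0 0 0 0.11
0 -4 16 0 0 0 0.1;0 -3 17 -1 0 0 0.1;0 -2 17 0 0 0 0.1;0 1 16 0 0 0 0.1;0 2 17 0 0 0 0.1;0 4 17 0 0 0 0.1;0 5 16 0 0 0 0.11;0 7 15 0 0 0 0.1
0 0 0 0 0 0 0
```

>>> servo_tool --deltas "0 0 0 -20 0 0 0;0 0 0 -19 0 0 0;0 0 0 -20 0 0 -0.01;0 0 0 -19 0 0 0;0 -11 13 0 0 0 0.1;0 -9 14 0 0 0 0.1;0 -8 15 0 0 0 0.1;0 -6 16 0 0 0 0.11"

```text
time_s: 37.53
position: [0.4897, -0.0386, 0.1484]
tool_rot: [[0.624, 0.781, 0.001], [0.781, -0.624, 0.001], [0.002, 0.001, -1.0]]
ft_force: [-0.1, -0.0, -0.8]
grip_width: 0.0284
gripper_force: 60.3
```

>>> servo_tool --deltas "0 -4 16 0 0 0 0.1;0 -3 17 -1 0 0 0.1;0 -2 17 0 0 0 0.1;0 1 16 0 0 0 0.1;0 2 17 0 0 0 0.1;0 4 17 0 0 0 0.1;0 5 16 0 0 0 0.11;0 7 15 0 0 0 0.1"

```text
time_s: 38.2
position: [0.5687, -0.1479, 0.1491]
tool_rot: [[0.996, 0.086, 0.001], [0.086, -0.996, 0.001], [0.001, -0.001, -1.0]]
ft_force: [-0.4, 0.8, -0.7]
grip_width: 0.0288
gripper_force: 60.3
```

```bash
python3 - <<'E'
from plan import *
o=env.observe();P=np.array(o["position"])*1000;print(P,o["grip_width"],o["gripper_force"],np.round(o["q"]),np.round(o["tool_rot"],3))
h=-84.6;e=np.array([np.cos(np.radians(h)),np.sin(np.radians(h))]);c=np.array([580.5,-261.5])
plan([(pose(*(c-115*e),107.5,5.4,0),0,16,1),(pose(*(c-72*e),107.5,5.4,0),0,8,1)])
E
```

```text
[ 568.65757769 -147.89474813  149.08838095] 0.028765671526587325 60.25992035865784 [-26.  31.  77.   0.  72.  59.] [[ 0.996  0.086  0.001]
 [ 0.086 -0.996  0.001]
 [ 0.001 -0.001 -1.   ]]
0 0 0 14 0 0 0;0 1 -1 14 0 0 -0.01;0 0 0 14 0 0 0;0 0 0 0 0 0 0;0 0 7 0 0 0 0;0 0 7 0 0 0 0;0 0 8 0 0 0 0;0 0 7 0 0 0 0
0 0 7 0 0 0 0;0 0 7 0 0 0 0;0 0 0 0 0 0 0
```

>>> servo_tool --deltas "0 0 0 14 0 0 0;0 1 -1 14 0 0 0;0 0 0 14 0 0 0;0 0 0 0 0 0 0;0 0 7 0 0 0 0;0 0 7 0 0 0 0;0 0 8 0 0 0 0;0 0 0 0 0 0 0"

```text
time_s: 38.87
position: [0.5718, -0.17, 0.1077]
tool_rot: [[0.996, 0.089, 0.003], [0.089, -0.996, -0.0], [0.003, 0.001, -1.0]]
ft_force: [-0.8, 0.0, 0.2]
grip_width: 0.0289
gripper_force: 60.3
```

>>> servo_tool --deltas "0 0 7 0 0 0 0;0 0 7 0 0 0 0;0 0 7 0 0 0 0;0 0 0 0 0 0 0"

```text
time_s: 39.2
position: [0.5733, -0.1905, 0.1068]
tool_rot: [[0.996, 0.09, 0.001], [0.09, -0.996, 0.0], [0.001, -0.0, -1.0]]
ft_force: [-0.6, 0.1, -0.9]
grip_width: 0.0287
gripper_force: 60.3
```

```bash
python3 - <<'E'
from plan import *
o=env.observe();P=np.array(o["position"])*1000;print(P,o["grip_width"],o["gripper_force"],np.round(o["ft_force"],1))
s=env.get_image("side");save(s,"k4.png",(240,110,360,210),4)
E
```

```text
[ 573.34012563 -190.47657749  106.79931032] 0.028742082018970376 60.27162551879883 [-0.6  0.1 -0.9]
```

View pics/k4.png

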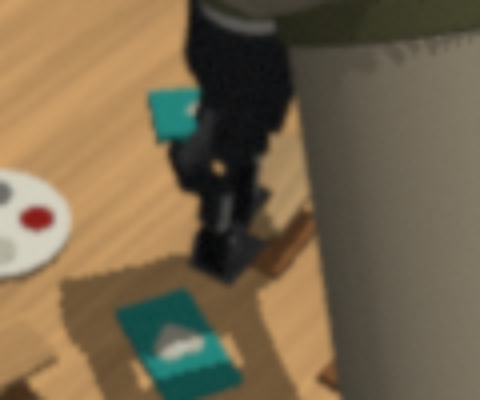

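The clip is at the stand's inner end (crop (230,245)), slid on without contact force. Releasing it the same way.

>>> servo_tool --deltas "0 0 0 -2 0 0 0;0 0 0 0 0 0 0;0.5 0 0 0 0 0 0;0.5 0 0 0 0 0 0;0.6 0 0 0 0 0 0;0.8 0 0 0 0 0 0;1 0 0 0 0 0 0;1 0 0 0 0 0 0"

```text
time_s: 39.92
position: [0.5733, -0.1888, 0.109]
tool_rot: [[0.996, 0.091, 0.001], [0.091, -0.996, 0.001], [0.001, -0.001, -1.0]]
ft_force: [-0.0, 1.4, -0.6]
grip_width: 0.0839
gripper_force: 0.0
```

>>> servo_tool --deltas "1 0 0 0 0 0 0;1 0 0 0 0 0 0;1 0 0 -10 0 0 0;1 0 0 -25 0 0 0;1 0 0 -30 0 0 0;1 0 -30 -20 0 0 0;1 0 -40 0 0 0 0;1 0 -40 0 0 0 0"

```text
time_s: 40.58
position: [0.5633, -0.079, 0.196]
tool_rot: [[0.996, 0.089, 0.004], [0.089, -0.996, -0.0], [0.004, 0.001, -1.0]]
ft_force: [0.6, 0.3, -0.8]
grip_width: 0.0855
gripper_force: 0.0
```

>>> servo_tool --deltas "1 -30 -20 0 0 0 0;1 -30 -20 0 0 0 0;1 -30 -20 0 0 0 0;1 -30 -20 0 0 0 0;1 -30 0 0 0 0 0;1 0 0 0 0 0 0;1 0 0 0 0 0 0"

```text
time_s: 41.17
position: [0.406, -0.0132, 0.1948]
tool_rot: [[0.996, 0.091, 0.003], [0.091, -0.996, 0.0], [0.003, -0.0, -1.0]]
ft_force: [0.7, -0.3, -0.2]
grip_width: 0.0851
gripper_force: 0.0
```

```bash
python3 - <<'E'
from plan import *
o=env.observe();P=np.array(o["position"])*1000;print(P,np.round(o["ft_force"],1),o["time_s"])
t=env.get_image("top"); s=env.get_image("side")
for p in(t,s):
    C=cloud(p); x,y,z=np.moveaxis(C,2,0)
    i=p["img"].astype(int)
    for cx,cy in((.58,-.262),(.597,.262)):
        m=(abs(x-cx)<.06)&(abs(y-cy)<.07)&(z>.045)&(z<.08)&(i.sum(2)>200)
        if m.sum()<50: continue
        A=np.c_[C[m][:,:2]-C[m][:,:2].mean(0),np.ones(m.sum())]
        print("P",m.sum(),rect(C[m][:,:2]),np.linalg.lstsq(A,C[m][:,2],rcond=None)[0].round(3))
a=t["img"][140:270,110:390,::-1]; b=s["img"][110:350,110:370,::-1]
cv2.imwrite("pics/k5.png",np.hstack([cv2.resize(a,(474,220)),cv2.resize(b,(238,220))]))
E
```

```text
[405.98787792 -13.2478643  194.8468268 ] [ 0.7 -0.3 -0.2] 41.1667
P 488 (array([ 580.2, -255.5]), 102.4, 55.9, -82.4) [0.004 0.    0.063]
P 473 (array([597.1, 250.4]), 116.2, 56.1, 87.8) [ 0.001 -0.001  0.063]
P 961 (array([597.9, 250.3]), 111.1, 59.5, 89.0) [ 0.016 -0.01   0.063]
```

View pics/k5.png

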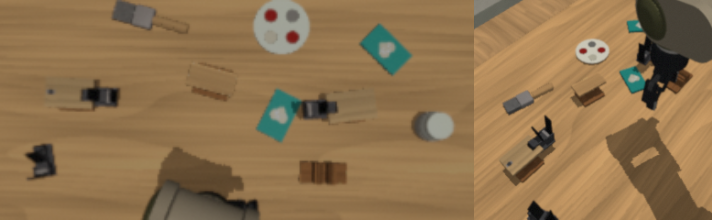

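Top view shows both plaques bare side up, flat and clipped at their inner ends, at (83,95) and (340,107) in the crop. The bystanders are unmoved and the gripper is clear.

```bash
python3 -c "
from rig import env
print(env.close_job())"
```

```text
the job is handed in; nothing more can be done
None
```

I turned both plaques that were present bare side up, centred them on their own stands and clipped each one at its inner short edge; the job is handed in at about 41 s on the robot's clock, and the hand-in call returned no verdict.

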